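# Fit terminal devices to prosthetic wrists

## Task

Get these prosthetic forearms ready for collection: take every black lamination dummy still locked in a wrist out of it and put it in the green tray, and fit each terminal device in the case to the forearm with the same colour band, pushed in against the spring, twisted and sprung back up locked in its notches. Leave the rest of the bench as it is.

Things in the scene. Friction and masses are not known exactly. Their poses are not given: they have to be found in the camera images.
- forearm_blue: forearm socket (skin-coloured laminate, 96 mm dia. at the foot, tapering up) with a blue colour band, upright on a round 116 mm stand fixed to the bench; its turn about the vertical varies. Aluminium wrist ring on top, mouth up, 60 mm dia., top 150 mm above the bench. Origin: on the axis at the bench, z up; x axis = direction of the locked lugs (black marks on the ring).
- forearm_blue_ring (a point): centre of the wrist ring's top, axes as the forearm's. Bore 38 mm dia.; two open entry slots 12 mm wide, out to 48 mm dia., 60 deg anticlockwise (from above) of +x and -x, white dot beside each. Lock: lugs in slots, push the shank's bottom to 18 mm below the top (16 clears, flange stops at 19), turn 60 deg clockwise (stop at 66), let rise. Unlock: push to 18, turn 60 deg back, lift.
- forearm_red: forearm socket (skin-coloured laminate, 96 mm dia. at the foot, tapering up) with a red colour band, upright on a round 116 mm stand fixed to the bench; its turn about the vertical varies. Aluminium wrist ring on top, mouth up, 60 mm dia., top 150 mm above the bench. Origin: on the axis at the bench, z up; x axis = direction of the locked lugs (black marks on the ring).
- forearm_red_ring (a point): centre of the wrist ring's top, axes as the forearm's. Bore 38 mm dia.; two open entry slots 12 mm wide, out to 48 mm dia., 60 deg anticlockwise (from above) of +x and -x, white dot beside each. Lock: lugs in slots, push the shank's bottom to 18 mm below the top (16 clears, flange stops at 19), turn 60 deg clockwise (stop at 66), let rise. Unlock: push to 18, turn 60 deg back, lift.
- forearm_yellow: forearm socket (black carbon laminate, 96 mm dia. at the foot, tapering up) with a yellow colour band, upright on a round 116 mm stand fixed to the bench; its turn about the vertical varies. Aluminium wrist ring on top, mouth up, 60 mm dia., top 150 mm above the bench. Origin: on the axis at the bench, z up; x axis = direction of the locked lugs (black marks on the ring).
- forearm_yellow_ring (a point): centre of the wrist ring's top, axes as the forearm's. Bore 38 mm dia.; two open entry slots 12 mm wide, out to 48 mm dia., 60 deg anticlockwise (from above) of +x and -x, white dot beside each. Lock: lugs in slots, push the shank's bottom to 18 mm below the top (16 clears, flange stops at 19), turn 60 deg clockwise (stop at 66), let rise. Unlock: push to 18, turn 60 deg back, lift.
- forearm_blue_plunger (a joint): spring plunger in the wrist bore (alike in all three): 0 = up, grows as pressed down, in m. The shank's bottom meets it 8 mm below the ring's top; 500 N/m, 3 N at 0, 5 N at 0.004 (locked: shank's bottom 12 mm below the top, flange 7 mm clear of the ring, lugs up in the notches with about 5 deg of play), 8 N at 0.010 (full push).
- hook_blue: terminal device: steel split hook, blue flange, upright in a case pocket, 91 mm tall, about 0.15 kg. Coupling: shank 35 mm dia. x 19 mm, 2 mm chamfer below; two lugs 180 deg apart along x, 46 mm overall, 8 wide, 5 high, 3 to 8 mm above the shank's bottom; flange 52 mm dia. from 19 to 23 mm up. Origin: centre of the shank's bottom, z up the shank. May be absent.
- ring_red: terminal device: black steering ring, red flange, upright in a case pocket, 92 mm tall, about 0.15 kg. Coupling: shank 35 mm dia. x 19 mm, 2 mm chamfer below; two lugs 180 deg apart along x, 46 mm overall, 8 wide, 5 high, 3 to 8 mm above the shank's bottom; flange 52 mm dia. from 19 to 23 mm up. Origin: centre of the shank's bottom, z up the shank. May be absent.
- clamp_yellow: terminal device: dark steel tool clamp with brass screw, yellow flange, upright in a case pocket, 85 mm tall, about 0.15 kg. Coupling: shank 35 mm dia. x 19 mm, 2 mm chamfer below; two lugs 180 deg apart along x, 46 mm overall, 8 wide, 5 high, 3 to 8 mm above the shank's bottom; flange 52 mm dia. from 19 to 23 mm up. Origin: centre of the shank's bottom, z up the shank. May be absent.
- hook_blue_neck (a point): middle of the hook's grip neck, 42 mm above its origin. The neck is alike on all three devices: flat faces 24 mm apart at +y and -y, 18 mm along x, from 23 to 60 mm above the origin. Above it: the hook's two tines, up to 25 mm to the +x side; the steering ring, 43 mm dia., 9 mm thick (y); the clamp's cheeks, 24 mm across y.
- case: loose black rubber storage block of the devices, 90 (x) x 300 (y) x 24 mm, 0.9 kg; origin: centre of its underside. Three pockets 50 (x) x 39 (y) x 14 mm deep at y = +95, 0 and -95 mm; a device stands in a pocket, its shank's bottom 10 mm above the bench, its lugs along the block's x.
- dummy_blue: lamination dummy, black plastic plug, 0.07 kg, at the start locked in forearm_blue; may be absent. Coupling (shank, lugs, flange, origin, axes) just as on the terminal devices. Above the flange a grey grip bar 12 mm thick (y), 40 mm long (x, in line with the lugs), from 23 to 52 mm above the origin.
- dummy_red: lamination dummy, black plastic plug, 0.07 kg, at the start locked in forearm_red; may be absent. Coupling (shank, lugs, flange, origin, axes) just as on the terminal devices. Above the flange a grey grip bar 12 mm thick (y), 40 mm long (x, in line with the lugs), from 23 to 52 mm above the origin.
- dummy_yellow: lamination dummy, black plastic plug, 0.07 kg, at the start locked in forearm_yellow; may be absent. Coupling (shank, lugs, flange, origin, axes) just as on the terminal devices. Above the flange a grey grip bar 12 mm thick (y), 40 mm long (x, in line with the lugs), from 23 to 52 mm above the origin.
- tray: loose green plastic tray for the dummies, 200 (x) x 130 (y) x 40 mm high, walls and floor 4 mm, open on top; origin: centre of its underside; 0.6 kg
- jar: bystander, not to be disturbed: white plastic jar with blue cap, 68 mm dia., 100 mm tall; origin: centre of its underside
- knife: bystander, not to be disturbed: yellow utility knife lying along its x, 130 x 22 x 14 mm; origin: centre of its underside
- ruler: bystander, not to be disturbed: steel rule lying flat along its x, 160 x 22 x 4 mm; origin: centre of its underside
- tape_roll: bystander, not to be disturbed: roll of brown tape lying flat, 80 mm dia., 25 mm high; origin: centre of its underside
- tape_measure: bystander, not to be disturbed: round yellow tape measure lying flat, 68 mm dia., 16 mm high; origin: centre of its underside
- hammer: bystander, not to be disturbed: hammer with wooden handle lying along its x, 260 mm long; origin: centre of its underside
- resin_can: bystander, not to be disturbed: steel can with paper label, 84 mm dia., 120 mm tall; origin: centre of its underside
Mind the look-alikes: they are no part of the job. What is shaped like the dummy_blue but orange or purple is not meant.

How it is judged:
By the outcome, as a careful person would: the job done as asked, in the order asked, and still so for the second after the job is handed in, with the robot touching nothing.
Of hook_blue, ring_red, clamp_yellow only 2 to 3 are there at a start; the rules pass over those that are not, and their reading is None.
Of dummy_blue, dummy_red, dummy_yellow only 2 to 3 are there at a start; the rules pass over those that are not, and their reading is None.
At some moment in a run one of tray, case may be knocked a few centimetres aside while the robot is not near it.
It also fails if it takes over 210 s, if anything falls off the work surface, if the arm or the gripper's body presses on something with over 40 N, if the wrist force passes 120 N, or if a joint passes its speed limit or range.

## Robot

A 7-joint arm with a two-finger parallel gripper is mounted at the origin on the work surface. World frame = base frame: x ahead of the robot, y to its left, z up, the work surface at z = 0. Lengths are in mm, angles in rad, forces in N, time in s.
With the tool pointing down it reaches from about 425 to 800 mm from the base axis. Payload 8.3 kg.
Tool frame: the origin (TCP) lies midway between the tips of the shut fingers; the grasp point (between the pads) lies 19 mm behind it; z points along the fingers, y is the line along which they close (so a half turn about z gives the same grasp; the last joint's range is limited). The gripper opens to 85 mm and grips with 20 to 120 N. Pads are 22 mm wide; open, the fingers measure 114 mm over their backs; the gripper's body (76 mm by 85 mm) begins 54 mm behind the grasp point. The pads swing forward as they close: fully open they stand 13 mm farther back than shut.
Start: joints at [1.217, 0.383, 0.016, 1.37, -0.006, 1.388, -0.046], TCP at [179.237, -598.73, 231.279] pointing down, gripper open.
Joint ranges: [-2.95, 2.95], [-0.25, 2.06], [-1.52, 1.56], [0.18, 2.33], [-1.44, 4.58], [0.02, 2.06], [-3.01, 3.01]. Speed limits (rad/s): [2.39, 2.39, 3.01, 3.01, 3.14, 3.14, 3.14].

## Interface

Orientations are given as a unit quaternion [w, x, y, z].
In Python, from station import arm gives the robot as it stands.
- The arm moves only by the shell command python3 -m jog 'ROWS' [OPENING] [FORCE]. ROWS is JSON, a list of rows, each an object of numbers: "dx", "dy", "dz": the shift along the tool's x, y, z in mm; "twist": the turn about the tool's z in degrees. In form: [{"dx": .., "dy": .., "dz": .., "twist": ..}, ...]. A call has 1 to 5 rows; each row shifts and turns the commanded pose from where the row before left it, along the tool's axes as they then stand; what a row does not reach is not made up. A row lasts 1/12 s, in which the tool goes at most 41.7 mm and 7.16 degrees, less where a joint would pass 70% of its speed; a pose out of reach is approached as far as the arm can. A call with a gripper value outside its range is refused whole. OPENING is the gripper command: -1 is shut, 1 is fully open, values between are in proportion, set as the call begins (- or left out, the last holds). The fingers move at their own pace and stop on an object; FORCE is the grip in N (left out, the last holds). Time passes only in rows, so rows that do not move let the fingers close. It gives the time, the measured TCP pose, the force, the opening and the grip force at its end, in the units of the state.
- arm.get_state(): the state, without advancing time (a new reading comes with each control period).
- arm.camera(name): name is "scene" or "top" or "wrist"; returns (picture, depth): 400x640x3 uint8, red, green, blue; 400x640 float32, mm along the optical axis (not along the pixel's ray), 0 where there is no reading.
- arm.calibration(name): a dict with "fx", "fy", "cx", "cy" (pixels), "rvec" (rotation vector, rad) and "tvec" (3), from world to camera coordinates, as OpenCV has them; the wrist camera has in their place "T_tool_cam" (4x4, takes a point from camera to tool coordinates, whose origin is the TCP and whose axes are the flange's). Camera axes: x right, y down, z forward; pixel columns grow to the right and rows downward; lengths in mm; the calibration is good to about 2 mm. A picture is of the moment at which its call begins: read the wrist's pose just before it. calibration takes no time and is no camera call.
- arm.hand_in(): hands the job in; it is judged then, once.
Trained networks look in the newest picture that a camera, given by its name, has taken for a name from the list of things; names that differ only in an ending like _2 or _b are one class to them, and where a whole thing is asked for, a point or a joint stands for the part that bears it (a point fixed in the world has none). Each returns a list of dicts, best first, with "p" (0 to 1); they miss things now and then, are a little off and sometimes report something else, mostly with a low value. They report only what shows in the picture. A call takes as long as a camera call. They do not tell look-alikes from the thing itself.
- arm.spot_in(thing, camera): "point" ([column, row] in pixels, amid what is visible of it).
The state is a dict: "time": time; "qpos": joint angles; "qvel": joint speeds; "tau": joint torques, N m; "position": TCP position; "eef_rot": TCP orientation; "ft_force": force on the tool from outside, world axes, zero at the start; "wrist_torque": the same for the moment, N m; "grip_width": opening from 0.0 (shut) to 1.0 (fully open); "grasp_force": force on a finger pad.
Only numpy, scipy, OpenCV 4.12 (cv2) and the standard library are available. Lean on these libraries where they do the work, as an engineer would, in place of code of your own. Each camera call takes 0.05 s, during which the arm holds its last target. There are 200 camera calls.

## Working session

There is one attempt and no reset: what is moved stays moved. The work goes in short steps, Python scripts to look and compute and a shell command to move; the robot and the scene stay as the last step left them, time stands still between calls to the robot, and variables do not carry over. Pictures are saved under pics/ and viewed, at most 14 in all, crops included, and the job is handed in when it is done.

```bash
ls; mkdir -p pics; cat > h.py <<'E'
import numpy as np, cv2
from scipy.spatial.transform import Rotation as R
from station import arm
def snap(n,fn=None):
    s=arm.get_state(); im,d=arm.camera(n); im=np.array(im); d=np.array(d)
    if fn: cv2.imwrite('pics/'+fn,im[:,:,::-1])
    return s,im,d
def cam(n,s):
    c=arm.calibration(n); K=np.array([[c['fx'],0,c['cx']],[0,c['fy'],c['cy']],[0,0,1]])
    if 'rvec' in c:
        Rm=cv2.Rodrigues(np.array(c['rvec'],float))[0]; t=np.array(c['tvec'],float).ravel()
        return K,Rm.T,-Rm.T@t
    T=np.array(c['T_tool_cam']); q=s['eef_rot']; Rt=R.from_quat([q[1],q[2],q[3],q[0]]).as_matrix()
    return K,Rt@T[:3,:3],Rt@T[:3,3]+np.array(s['position'])
def cloud(n,s,d):
    K,Rc,t=cam(n,s); v,u=np.mgrid[:d.shape[0],:d.shape[1]]
    P=np.stack([(u-K[0,2])/K[0,0]*d,(v-K[1,2])/K[1,1]*d,d],-1)
    return P@Rc.T+t
def onplane(n,s,px,z):
    K,Rc,t=cam(n,s); r=Rc@np.array([(px[0]-K[0,2])/K[0,0],(px[1]-K[1,2])/K[1,1],1]); return t+r*(z-t[2])/r[2]
def tooldelta(s,target):
    q=s['eef_rot']; Rt=R.from_quat([q[1],q[2],q[3],q[0]]).as_matrix()
    return Rt.T@(np.array(target)-np.array(s['position'])),Rt
E
python3 - <<'E'
from h import *
s,im,d=snap('top','top0.png'); P=cloud('top',s,d)
print(s['position'],s['eef_rot'],s['grip_width'],s['time'])
print(arm.calibration('wrist'))
for n in ['forearm_blue_ring','forearm_red_ring','forearm_yellow_ring','hook_blue','ring_red','clamp_yellow','case','dummy_blue','dummy_red','dummy_yellow','tray','jar','resin_can']:
    for r in arm.spot_in(n,'top')[:3]:
        u,v=map(int,r['point']); print(n,r['p'],u,v,P[v,u].round())
snap('scene','scene0.png')
E
```

```text
pics
[ 179.07625309 -598.26151262  230.26213754] [-9.83961112e-04  9.89443192e-01  1.44917809e-01 -1.70969834e-04] 0.9988088552929185 0.0
{'fx': 343.27374032181626, 'fy': 343.27374032181626, 'cx': 319.90014282342065, 'cy': 198.37782828950594, 'T_tool_cam': array([[-1.44719703e-03, -9.56260672e-01, -2.92512278e-01,
         7.48983386e+01],
       [ 9.99998873e-01, -1.26736611e-03, -8.04284291e-04,
        -5.92244985e-01],
       [ 3.98385288e-04, -2.92513113e-01,  9.56261429e-01,
        -1.42895028e+02],
       [ 0.00000000e+00,  0.00000000e+00,  0.00000000e+00,
         1.00000000e+00]])}
forearm_blue_ring 0.85 222 198 [609. 169. 106.]
forearm_blue_ring 0.58 265 111 [831.  78.  26.]
forearm_red_ring 0.76 361 184 [ 639. -147.  101.]
forearm_red_ring 0.56 143 156 [704. 345. 122.]
forearm_yellow_ring 0.9 302 183 [640. -12. 123.]
hook_blue 0.74 376 167 [ 664. -169.  192.]
hook_blue 0.56 353 250 [ 489. -129.   67.]
ring_red 0.81 313 247 [497. -36.  98.]
ring_red 0.51 360 188 [ 632. -147.   80.]
ring_red 0.22 302 166 [668. -13. 186.]
clamp_yellow 0.71 272 250 [491.  59.  68.]
case 0.82 321 246 [499. -56.  35.]
case 0.53 309 248 [494. -27.  70.]
dummy_blue 0.91 200 183 [633. 203. 187.]
dummy_blue 0.79 212 249 [494. 201.  50.]
dummy_blue 0.71 240 303 [369. 135.  52.]
dummy_red 0.61 221 200 [605. 172. 101.]
dummy_red 0.55 378 169 [ 659. -173.  192.]
dummy_red 0.48 364 182 [ 641. -151.  120.]
dummy_yellow 0.56 301 165 [669. -11. 191.]
dummy_yellow 0.36 221 198 [609. 171. 108.]
tray 0.68 147 266 [454. 367.   3.]
tray 0.22 302 165 [669. -13. 192.]
jar 0.86 444 260 [ 465. -332.   97.]
resin_can 0.95 142 156 [704. 347. 122.]
resin_can 0.65 268 114 [831.  73.  -1.]
```

View pics/top0.png

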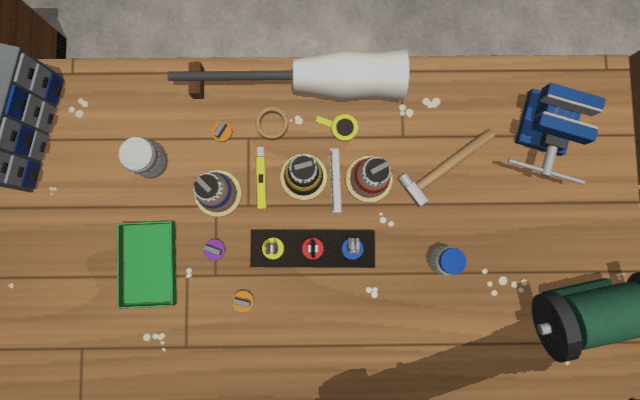

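View pics/scene0.png

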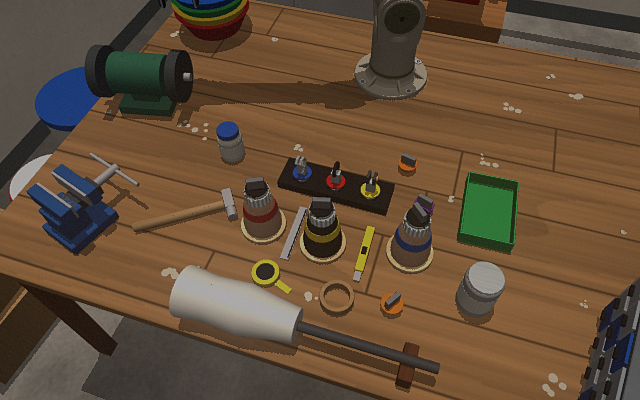

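Scene: three dummies (bars around (208,185), (303,168), (375,168)), devices yellow/red/blue in the case, left to right in the top view (272,248), (313,248), (352,246). Orange and purple look-alikes lie on the bench. Next: measure bars, case and tray.

```bash
cat >> h.py <<'E'
def rect(P2):
    (c,wh,a)=cv2.minAreaRect(P2.astype(np.float32)); 
    if wh[0]<wh[1]: wh=wh[::-1]; a+=90
    return np.round(c,1),np.round(wh,1),round((a+90)%180-90,1)
def yaw(s):
    q=s['eef_rot']; x=R.from_quat([q[1],q[2],q[3],q[0]]).as_matrix()[:,0]; return np.degrees(np.arctan2(x[1],x[0]))
def plan(target,yawd=None):
    s=arm.get_state(); y0=yaw(s); tw=0
    if yawd is not None: tw=-((yawd-y0+90)%180-90)
    y=np.radians(y0-tw); e=np.array(target)-np.array(s['position'])
    print('t %.1f pos %s yaw %.1f q7 %.2f | twist %.1f (%d rows) then dx %.1f dy %.1f dz %.1f (%d rows)'%(s['time'],np.round(s['position'],1),y0,s['qpos'][6],tw,np.ceil(abs(tw)/7.1),e[0]*np.cos(y)+e[1]*np.sin(y),e[0]*np.sin(y)-e[1]*np.cos(y),-e[2],np.ceil(np.linalg.norm(e)/41)))
E
python3 - <<'E'
from h import *
s,im,d=snap('top'); P=cloud('top',s,d); z=P[...,2]
for n,c in [('blue',(633,203)),('yel',(669,-12)),('red',(660,-172))]:
    m=(abs(P[...,0]-c[0])<45)&(abs(P[...,1]-c[1])<45)&(z>175)&(z<200); print(n,m.sum(),np.median(z[m]),rect(P[m][:,:2]), P[m][:,:2].mean(0))
for n,c in [('cy',(491,59)),('cr',(497,-36)),('cb',(489,-129))]:
    m=(abs(P[...,0]-c[0])<35)&(abs(P[...,1]-c[1])<35)&(z>28)&(z<120); print(n,m.sum(),rect(P[m][:,:2]),P[m].mean(0),z[m].max())
m=(abs(P[...,0]-497)<80)&(abs(P[...,1]+35)<190)&(z>18)&(z<28); print('case',rect(P[m][:,:2]))
m=(abs(P[...,0]-455)<130)&(abs(P[...,1]-367)<100)&(z>25)&(z<60); print('tray',rect(P[m][:,:2]))
plan([500,-100,330],90)
E
python3 -m jog '[{"twist":-7},{"twist":-7},{"twist":-7},{"twist":-7},{"twist":-7,"dz":-20}]' 0.2 60; python3 -c "
from h import *
print(arm.get_state()['qpos'],yaw(arm.get_state()))"
```

```text
blue 123 189.91524767724968 (array([631.2, 196.5]), array([39.9, 11.5]), 45.0) [630.4347634  195.50885213]
yel 121 189.4795228617504 (array([670. , -13.4]), array([39.4, 12.5]), -73.7) [669.35368089 -13.43656352]
red 114 189.93965215205583 (array([ 662.7, -174.1]), array([39.4, 11.9]), -62.3) [ 662.28622046 -173.97842559]
cy 393 (array([491.8,  59.5]), array([66.4, 65.5]), -85.9) [494.95542449  59.25036096  50.07926724] 100.13117614614134
cr 387 (array([495.4, -37.9]), array([64.8, 64.4]), 89.5) [494.51830719 -34.75128338  49.60992295] 106.48465698443033
cb 401 (array([ 488.5, -128.9]), array([69.5, 66.6]), 89.1) [ 492.37648062 -126.88802817   55.20422379] 104.30979140292516
case (array([494. , -34.4]), array([300.2,  89.6]), 89.0)
tray (array([460.5, 363.9]), array([200.1, 132.9]), 2.2)
t 0.8 pos [ 179.2 -598.7  231.3] yaw 16.7 q7 -0.05 | twist -73.3 (11 rows) then dx 498.7 dy 320.8 dz -98.7 (15 rows)
[ 1.21711894  0.38334247  0.01640323  1.37008177 -0.00629271  1.38822361
 -0.04650217] 16.662746735755675$[0]: bad value
```

```bash
python3 -m jog '[{"dx":0,"dy":0,"dz":-20,"twist":-7},{"dx":0,"dy":0,"dz":-20,"twist":-7},{"dx":0,"dy":0,"dz":-10,"twist":-7},{"dx":0,"dy":0,"dz":0,"twist":-7.1}]' 0.2 60; python3 -c "
from h import *
s=arm.get_state(); print(s['qpos'])
plan([631.2,196.5,280],45)"
```

```text
time: 1.13
position: [179.6, -599.8, 284.6]
eef_rot: [0.002, 0.924, 0.384, -0.0]
ft_force: [0.5, -0.6, 0.4]
grip_width: 0.599
grasp_force: 0.0
[ 1.26860405  0.36849209 -0.05608464  1.27349489  0.02032655  1.49523552
  0.43124953]
t 1.1 pos [ 179.6 -599.8  284.6] yaw 45.1 q7 0.43 | twist 0.1 (1 rows) then dx 882.4 dy -243.7 dz 4.6 (23 rows)
```

```bash
r='x'; python3 -m jog '[{"dx":36,"dy":-10,"dz":0,"twist":0},{"dx":36,"dy":-10,"dz":0,"twist":0},{"dx":36,"dy":-10,"dz":0,"twist":0},{"dx":36,"dy":-10,"dz":0,"twist":0},{"dx":36,"dy":-10,"dz":0,"twist":0}]' >/dev/null
python3 -m jog '[{"dx":36,"dy":-10,"dz":0,"twist":0},{"dx":36,"dy":-10,"dz":0,"twist":0},{"dx":36,"dy":-10,"dz":0,"twist":0},{"dx":36,"dy":-10,"dz":0,"twist":0},{"dx":36,"dy":-10,"dz":0,"twist":0}]' >/dev/null
python3 -m jog '[{"dx":36,"dy":-10,"dz":0,"twist":0},{"dx":36,"dy":-10,"dz":0,"twist":0},{"dx":36,"dy":-10,"dz":0,"twist":0},{"dx":36,"dy":-10,"dz":0,"twist":0},{"dx":36,"dy":-10,"dz":0,"twist":0}]' >/dev/null
python3 -m jog '[{"dx":36,"dy":-10,"dz":0,"twist":0},{"dx":36,"dy":-10,"dz":0,"twist":0},{"dx":36,"dy":-10,"dz":0,"twist":0},{"dx":36,"dy":-10,"dz":0,"twist":0},{"dx":36,"dy":-10,"dz":0,"twist":0}]'
python3 -c "
from h import *
s=arm.get_state(); print(s['qpos'])
plan([631.2,196.5,280],45)"
```

```text
time: 2.8
position: [550.3, 51.7, 281.6]
eef_rot: [0.0, 0.925, 0.38, 0.0]
ft_force: [1.2, -0.6, 1.1]
grip_width: 0.6
grasp_force: 0.0
[ 0.39163633  0.27104042 -0.67525849  1.46193138  0.16942624  1.46682557
 -1.07356625]
t 2.8 pos [550.3  51.7 281.6] yaw 44.7 q7 -1.07 | twist -0.3 (1 rows) then dx 159.6 dy -45.2 dz 1.6 (5 rows)
```

```bash
python3 -m jog '[{"dx":35,"dy":-10,"dz":0,"twist":0},{"dx":35,"dy":-10,"dz":0,"twist":0},{"dx":35,"dy":-10,"dz":0,"twist":0},{"dx":35,"dy":-10,"dz":0,"twist":0},{"dx":18,"dy":-5,"dz":0,"twist":0}]'>/dev/null;  python3 -m jog '[{"dx":0,"dy":0,"dz":0,"twist":0},{"dx":0,"dy":0,"dz":0,"twist":0}]'
cat >> h.py <<'E'
def bar(c,zlo,zhi,fn=None,r=45):
    s,im,d=snap('wrist',fn); P=cloud('wrist',s,d); z=P[...,2]
    m=(np.hypot(P[...,0]-c[0],P[...,1]-c[1])<r)&(z>zlo)&(z<zhi)&(d>0); print('bar',m.sum(),np.median(z[m]),rect(P[m][:,:2])); return s,im,P
E
python3 -c "
from h import *
s,im,P=bar((631,196.5),178,205,'w1.png')
print(s['qpos'])
plan([631.2,196.5,195],45)"
```

```text
time: 3.38
position: [629.9, 195.0, 280.5]
eef_rot: [-0.001, 0.924, 0.382, -0.0]
ft_force: [-0.5, -0.4, -0.0]
grip_width: 0.604
grasp_force: 0.0
bar 936 190.0337295090424 (array([630.4, 198.5]), array([39.7, 11.7]), 44.7)
[ 0.06519258  0.53100988 -0.68075233  1.14375944  0.32313825  1.57055078
 -1.33191821]
t 3.4 pos [630.1 193.5 281. ] yaw 44.8 q7 -1.33 | twist -0.2 (1 rows) then dx 2.9 dy -1.3 dz 86.0 (3 rows)
```

View pics/w1.png

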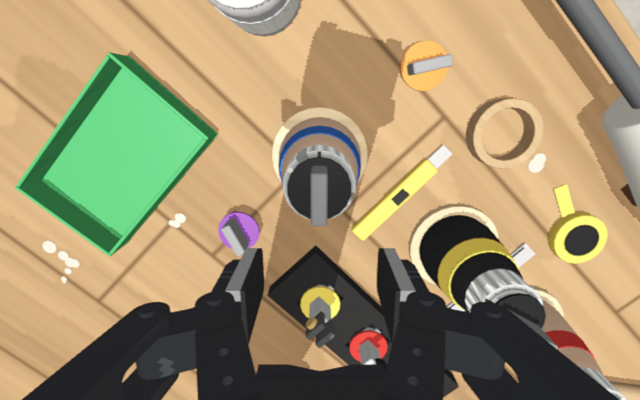

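The picture shows the blue dummy's bar at (318,195), lined up with the tool's x; tray at upper left, purple look-alike at (237,230). Descend and grip.

```bash
python3 -m jog '[{"dx":3,"dy":-1.5,"dz":30,"twist":0},{"dx":0,"dy":0,"dz":30,"twist":0},{"dx":0,"dy":0,"dz":30,"twist":0},{"dx":0,"dy":0,"dz":16,"twist":0},{"dx":0,"dy":0,"dz":10,"twist":0}]'
python3 -m jog '[{"dx":0,"dy":0,"dz":0,"twist":0},{"dx":0,"dy":0,"dz":0,"twist":0},{"dx":0,"dy":0,"dz":0,"twist":0},{"dx":0,"dy":0,"dz":0,"twist":0},{"dx":0,"dy":0,"dz":0,"twist":0}]' -1 60
python3 -m jog '[{"dx":0,"dy":0,"dz":0,"twist":0},{"dx":0,"dy":0,"dz":0,"twist":0},{"dx":0,"dy":0,"dz":0,"twist":0},{"dx":0,"dy":0,"dz":0,"twist":0},{"dx":0,"dy":0,"dz":0,"twist":0}]'
```

```text
time: 3.85
position: [630.4, 193.7, 163.0]
eef_rot: [0.001, 0.925, 0.38, -0.002]
ft_force: [-0.1, 0.2, 0.5]
grip_width: 0.602
grasp_force: 0.0
time: 4.27
position: [632.1, 196.8, 167.5]
eef_rot: [0.0, 0.925, 0.381, 0.002]
ft_force: [-0.3, -1.6, 3.4]
grip_width: 0.129
grasp_force: 59.6
time: 4.68
position: [631.9, 196.8, 165.9]
eef_rot: [0.0, 0.925, 0.381, 0.001]
ft_force: [3.7, 0.1, 4.6]
grip_width: 0.125
grasp_force: 59.8
```

```bash
python3 -m jog '[{"dx":0,"dy":0,"dz":2,"twist":0},{"dx":0,"dy":0,"dz":2,"twist":0},{"dx":0,"dy":0,"dz":2,"twist":0},{"dx":0,"dy":0,"dz":0,"twist":0},{"dx":0,"dy":0,"dz":0,"twist":0}]'
python3 -m jog '[{"dx":0,"dy":0,"dz":0,"twist":-6},{"dx":0,"dy":0,"dz":0,"twist":-6},{"dx":0,"dy":0,"dz":0,"twist":-6},{"dx":0,"dy":0,"dz":0,"twist":0}]'
```

```text
time: 5.1
position: [631.9, 196.9, 160.7]
eef_rot: [0.0, 0.925, 0.381, 0.001]
ft_force: [1.9, 0.7, 11.0]
grip_width: 0.126
grasp_force: 60.6
time: 5.43
position: [631.7, 196.8, 160.7]
eef_rot: [0.0, 0.852, 0.524, 0.001]
ft_force: [0.3, -0.7, 12.2]
grip_width: 0.128
grasp_force: 60.7
```

```bash
python3 -m jog '[{"dx":0,"dy":0,"dz":0,"twist":-7},{"dx":0,"dy":0,"dz":0,"twist":-7},{"dx":0,"dy":0,"dz":0,"twist":-7},{"dx":0,"dy":0,"dz":0,"twist":-7},{"dx":0,"dy":0,"dz":0,"twist":-7}]'
python3 -m jog '[{"dx":0,"dy":0,"dz":0,"twist":-7},{"dx":0,"dy":0,"dz":0,"twist":0},{"dx":0,"dy":0,"dz":-4,"twist":0},{"dx":0,"dy":0,"dz":-4,"twist":0},{"dx":0,"dy":0,"dz":-4,"twist":0}]'
python3 -m jog '[{"dx":0,"dy":0,"dz":-8,"twist":0},{"dx":0,"dy":0,"dz":0,"twist":0}]';python3 -c "
from h import *
plan([460.5,363.9,250],92)"
```

```text
time: 5.85
position: [631.4, 196.9, 160.7]
eef_rot: [0.0, 0.655, 0.755, 0.001]
ft_force: [-0.5, -0.9, 10.6]
grip_width: 0.122
grasp_force: 60.8
time: 6.27
position: [631.2, 197.0, 171.5]
eef_rot: [-0.0, 0.61, 0.792, 0.0]
ft_force: [1.2, 0.1, 2.2]
grip_width: 0.124
grasp_force: 59.4
time: 6.43
position: [630.8, 197.0, 180.1]
eef_rot: [-0.0, 0.61, 0.792, -0.0]
ft_force: [-0.1, -1.1, -1.6]
grip_width: 0.127
grasp_force: 59.0
t 6.4 pos [630.8 197.  180.1] yaw 104.8 q7 -0.39 | twist 12.8 (2 rows) then dx 172.8 dy -164.4 dz -69.9 (7 rows)
```

```bash
python3 -m jog '[{"dx":0,"dy":0,"dz":-30,"twist":6.4},{"dx":24,"dy":-20,"dz":-20,"twist":6.4},{"dx":24,"dy":-20,"dz":0,"twist":0},{"dx":24,"dy":-20,"dz":0,"twist":0},{"dx":24,"dy":-20,"dz":0,"twist":0}]' >/dev/null
cat >> h.py <<'E'
def tray():
    s,im,d=snap('top'); P=cloud('top',s,d); z=P[...,2]; g=im.astype(int)
    m=(P[...,0]>200)&(P[...,1]>150)&(z>25)&(z<60)&(g[...,1]>g[...,0]+40)&(g[...,1]>g[...,2]+30); m=cv2.morphologyEx(m.astype(np.uint8),cv2.MORPH_OPEN,np.ones((2,2)))>0
    r=rect(P[m][:,:2]); print('tray',m.sum(),r); return r
E
python3 -c "
from h import *
tray()
plan([515,363.9,100],92)"
```

```text
tray 46 (array([495. , 300.1]), array([52.4,  2.6]), 2.1)
t 6.9 pos [537.9 295.1 229.6] yaw 92.5 q7 -0.78 | twist 0.5 (1 rows) then dx 69.5 dy -20.5 dz 129.6 (4 rows)
```

```bash
python3 -m jog '[{"dx":35,"dy":-10,"dz":15,"twist":0},{"dx":35,"dy":-10,"dz":38,"twist":0},{"dx":0,"dy":0,"dz":38,"twist":0},{"dx":0,"dy":0,"dz":38,"twist":0},{"dx":0,"dy":0,"dz":30,"twist":0}]'
python3 -m jog '[{"dx":0,"dy":0,"dz":18,"twist":0},{"dx":0,"dy":0,"dz":10,"twist":0},{"dx":0,"dy":0,"dz":7,"twist":0},{"dx":0,"dy":0,"dz":0,"twist":0}]'

```

```text
time: 7.32
position: [523.6, 349.0, 74.7]
eef_rot: [-0.0, 0.694, 0.72, -0.002]
ft_force: [0.4, -0.4, -1.2]
grip_width: 0.125
grasp_force: 59.0
time: 7.65
position: [524.9, 349.1, 42.2]
eef_rot: [-0.0, 0.695, 0.719, -0.001]
ft_force: [0.2, -0.5, -0.9]
grip_width: 0.128
grasp_force: 59.0
```

```bash
python3 -m jog '[{"dx":0,"dy":0,"dz":5,"twist":0},{"dx":0,"dy":0,"dz":4,"twist":0},{"dx":0,"dy":0,"dz":0,"twist":0},{"dx":0,"dy":0,"dz":0,"twist":0}]'
python3 -m jog '[{"dx":0,"dy":0,"dz":0,"twist":0},{"dx":0,"dy":0,"dz":0,"twist":0},{"dx":0,"dy":0,"dz":0,"twist":0}]' -0.2
python3 -m jog '[{"dx":0,"dy":0,"dz":-20,"twist":0},{"dx":0,"dy":0,"dz":-38,"twist":0},{"dx":0,"dy":0,"dz":-38,"twist":0},{"dx":0,"dy":0,"dz":-38,"twist":0},{"dx":0,"dy":0,"dz":-38,"twist":0}]' 0.2
python3 -m jog '[{"dx":0,"dy":0,"dz":-38,"twist":0},{"dx":0,"dy":0,"dz":-30,"twist":0},{"dx":0,"dy":0,"dz":0,"twist":0}]'
python3 -c "
from h import *
plan([670,-13.4,270],106.3)"
```

```text
time: 7.98
position: [525.7, 349.6, 34.9]
eef_rot: [0.0, 0.695, 0.719, 0.0]
ft_force: [0.6, -0.1, -0.9]
grip_width: 0.124
grasp_force: 59.0
time: 8.23
position: [525.7, 349.7, 34.8]
eef_rot: [0.0, 0.695, 0.719, 0.0]
ft_force: [1.1, -0.7, -0.3]
grip_width: 0.399
grasp_force: 0.0
time: 8.65
position: [525.1, 349.5, 208.4]
eef_rot: [-0.0, 0.695, 0.719, 0.0]
ft_force: [0.6, 0.2, 0.7]
grip_width: 0.6
grasp_force: 0.0
time: 8.9
position: [526.5, 351.7, 282.2]
eef_rot: [0.001, 0.695, 0.719, 0.005]
ft_force: [-0.4, 0.5, 0.7]
grip_width: 0.603
grasp_force: 0.0
t 8.9 pos [526.5 351.7 282.2] yaw 92.0 q7 -0.86 | twist -14.3 (3 rows) then dx -390.7 dy 35.2 dz 12.2 (10 rows)
```

```bash
python3 -m jog '[{"dx":0,"dy":0,"dz":0,"twist":-7.1},{"dx":0,"dy":0,"dz":0,"twist":-7.1},{"dx":-36,"dy":3.2,"dz":1,"twist":0},{"dx":-36,"dy":3.2,"dz":1,"twist":0},{"dx":-36,"dy":3.2,"dz":1,"twist":0}]'>/dev/null
python3 -m jog '[{"dx":-36,"dy":3.2,"dz":0,"twist":0},{"dx":-36,"dy":3.2,"dz":0,"twist":0},{"dx":-36,"dy":3.2,"dz":0,"twist":0},{"dx":-36,"dy":3.2,"dz":0,"twist":0},{"dx":-36,"dy":3.2,"dz":0,"twist":0}]'>/dev/null
python3 -m jog '[{"dx":-36,"dy":3.2,"dz":0,"twist":0},{"dx":-36,"dy":3.2,"dz":0,"twist":0},{"dx":-18,"dy":3.2,"dz":0,"twist":0},{"dx":0,"dy":0,"dz":0,"twist":0},{"dx":0,"dy":0,"dz":0,"twist":0}]'>/dev/null
python3 -c "
from h import *
bar((670,-13.4),178,205)
plan([670,-13.4,165],106.3)"
```

```text
bar 962 190.05394529446608 (array([669.1, -12.5]), array([40.3, 11.3]), -74.2)
t 10.2 pos [664.2  -3.2 271. ] yaw 106.2 q7 -0.02 | twist -0.1 (1 rows) then dx -11.4 dy 2.7 dz 106.0 (3 rows)
```

```bash
python3 -m jog '[{"dx":-11,"dy":2.3,"dz":10,"twist":0},{"dx":0,"dy":0,"dz":35,"twist":0},{"dx":0,"dy":0,"dz":30,"twist":0},{"dx":0,"dy":0,"dz":20,"twist":0},{"dx":0,"dy":0,"dz":10,"twist":0}]'
python3 -m jog '[{"dx":0,"dy":0,"dz":0,"twist":0},{"dx":0,"dy":0,"dz":0,"twist":0},{"dx":0,"dy":0,"dz":0,"twist":0}]'
python3 -m jog '[{"dx":0,"dy":0,"dz":0,"twist":0},{"dx":0,"dy":0,"dz":0,"twist":0},{"dx":0,"dy":0,"dz":0,"twist":0},{"dx":0,"dy":0,"dz":0,"twist":0},{"dx":0,"dy":0,"dz":0,"twist":0}]' -1 60
python3 -m jog '[{"dx":0,"dy":0,"dz":0,"twist":0},{"dx":0,"dy":0,"dz":0,"twist":0},{"dx":0,"dy":0,"dz":0,"twist":0}]'
```

```text
time: 10.62
position: [668.0, -13.3, 162.2]
eef_rot: [-0.002, 0.6, 0.8, -0.001]
ft_force: [-0.3, 1.5, 0.2]
grip_width: 0.601
grasp_force: 0.0
time: 10.87
position: [670.6, -13.0, 168.1]
eef_rot: [0.001, 0.6, 0.8, 0.001]
ft_force: [1.2, -0.0, 0.5]
grip_width: 0.6
grasp_force: 0.0
time: 11.28
position: [670.1, -13.6, 167.2]
eef_rot: [0.001, 0.601, 0.799, 0.0]
ft_force: [-0.7, -0.0, 3.8]
grip_width: 0.126
grasp_force: 60.3
time: 11.53
position: [670.1, -13.6, 166.7]
eef_rot: [0.0, 0.601, 0.799, 0.0]
ft_force: [0.3, -0.4, 4.0]
grip_width: 0.12
grasp_force: 60.3
```

```bash
python3 -m jog '[{"dx":0,"dy":0,"dz":2,"twist":0},{"dx":0,"dy":0,"dz":2,"twist":0},{"dx":0,"dy":0,"dz":2,"twist":0},{"dx":0,"dy":0,"dz":0,"twist":0},{"dx":0,"dy":0,"dz":0,"twist":-6}]'
python3 -m jog '[{"dx":0,"dy":0,"dz":0,"twist":-7},{"dx":0,"dy":0,"dz":0,"twist":-7},{"dx":0,"dy":0,"dz":0,"twist":-7},{"dx":0,"dy":0,"dz":0,"twist":-7},{"dx":0,"dy":0,"dz":0,"twist":-7}]'
python3 -m jog '[{"dx":0,"dy":0,"dz":0,"twist":-7},{"dx":0,"dy":0,"dz":0,"twist":-7},{"dx":0,"dy":0,"dz":0,"twist":-5},{"dx":0,"dy":0,"dz":0,"twist":0},{"dx":0,"dy":0,"dz":0,"twist":0}]'
python3 -m jog '[{"dx":0,"dy":0,"dz":-4,"twist":0},{"dx":0,"dy":0,"dz":-4,"twist":0},{"dx":0,"dy":0,"dz":-4,"twist":0},{"dx":0,"dy":0,"dz":-8,"twist":0},{"dx":0,"dy":0,"dz":0,"twist":0}]';python3 -c "
from h import *
plan([460.5,363.9,250],92)"
```

```text
time: 11.95
position: [670.2, -13.5, 161.0]
eef_rot: [0.001, 0.559, 0.829, 0.0]
ft_force: [-0.4, 0.6, 7.0]
grip_width: 0.126
grasp_force: 60.8
time: 12.37
position: [670.3, -13.5, 161.1]
eef_rot: [0.001, 0.28, 0.96, 0.0]
ft_force: [0.2, -0.6, 6.9]
grip_width: 0.125
grasp_force: 60.8
time: 12.78
position: [670.2, -13.6, 160.9]
eef_rot: [0.001, 0.12, 0.993, 0.0]
ft_force: [-0.3, -0.1, 7.0]
grip_width: 0.125
grasp_force: 60.7
time: 13.2
position: [669.8, -13.7, 181.2]
eef_rot: [0.0, 0.121, 0.993, 0.0]
ft_force: [0.2, 1.0, -0.7]
grip_width: 0.126
grasp_force: 59.6
t 13.2 pos [669.8 -13.7 181.2] yaw 166.2 q7 0.93 | twist 74.2 (11 rows) then dx 384.7 dy -196.0 dz -68.8 (11 rows)
```

```bash
python3 -m jog '[{"dx":0,"dy":0,"dz":-12,"twist":7},{"dx":0,"dy":0,"dz":-12,"twist":7},{"dx":0,"dy":0,"dz":-12,"twist":7},{"dx":0,"dy":0,"dz":-12,"twist":7},{"dx":0,"dy":0,"dz":-4,"twist":7}]'>/dev/null
python3 -m jog '[{"dx":0,"dy":0,"dz":0,"twist":7},{"dx":0,"dy":0,"dz":0,"twist":7},{"dx":0,"dy":0,"dz":0,"twist":7},{"dx":0,"dy":0,"dz":0,"twist":7},{"dx":0,"dy":0,"dz":0,"twist":7}]'>/dev/null
python3 -c "
from h import *
tray()
plan([462,364,233],92)"
```

```text
tray 444 (array([461. , 204.1]), array([446.3, 203.6]), -88.1)
t 14.1 pos [669.3 -13.7 231.7] yaw 95.3 q7 -0.20 | twist 3.3 (1 rows) then dx 384.7 dy -194.0 dz -1.3 (11 rows)
```

```bash
sed -i 's/z<60)&(g\[...,1\]>g\[...,0\]+40)/z<60)\&(P[...,1]>240)\&(g[...,1]>g[...,0]+40)/' h.py
python3 -m jog '[{"dx":32,"dy":-16.2,"dz":0,"twist":3.3},{"dx":32,"dy":-16.2,"dz":0,"twist":0},{"dx":32,"dy":-16.2,"dz":0,"twist":0},{"dx":32,"dy":-16.2,"dz":0,"twist":0},{"dx":32,"dy":-16.2,"dz":0,"twist":0}]'>/dev/null
python3 -m jog '[{"dx":32,"dy":-16.2,"dz":0,"twist":0},{"dx":32,"dy":-16.2,"dz":0,"twist":0},{"dx":32,"dy":-16.2,"dz":0,"twist":0},{"dx":32,"dy":-16.2,"dz":0,"twist":0}]'>/dev/null
python3 -c "
from h import *
tray()
plan([462,364,50],92)"
```

```text
tray 68 (array([495.1, 300.6]), array([128.6,   3.7]), 2.3)
t 14.9 pos [501.  274.8 232.8] yaw 93.6 q7 -0.75 | twist 1.6 (1 rows) then dx 90.5 dy -35.8 dz 182.8 (6 rows)
```

```bash
python3 -m jog '[{"dx":32,"dy":-13,"dz":0,"twist":0},{"dx":32,"dy":-13,"dz":0,"twist":0},{"dx":27,"dy":-12,"dz":20,"twist":0},{"dx":0,"dy":0,"dz":38,"twist":0},{"dx":0,"dy":0,"dz":38,"twist":0}]'>/dev/null
python3 -m jog '[{"dx":0,"dy":0,"dz":38,"twist":0},{"dx":0,"dy":0,"dz":38,"twist":0},{"dx":0,"dy":0,"dz":8,"twist":0},{"dx":0,"dy":0,"dz":0,"twist":0}]'
python3 -c "
from h import *
plan([462,364,35],92)"
```

```text
time: 15.63
position: [463.9, 352.8, 49.5]
eef_rot: [-0.001, 0.688, 0.725, -0.003]
ft_force: [0.4, 0.1, 0.4]
grip_width: 0.126
grasp_force: 59.6
t 15.6 pos [463.9 352.8  49.5] yaw 93.0 q7 -1.03 | twist 1.0 (1 rows) then dx 11.2 dy -1.5 dz 14.5 (1 rows)
```

```bash
python3 -m jog '[{"dx":0,"dy":0,"dz":7,"twist":0},{"dx":0,"dy":0,"dz":7,"twist":0},{"dx":0,"dy":0,"dz":0,"twist":0},{"dx":0,"dy":0,"dz":0,"twist":0}]'
python3 -m jog '[{"dx":0,"dy":0,"dz":0,"twist":0},{"dx":0,"dy":0,"dz":0,"twist":0},{"dx":0,"dy":0,"dz":0,"twist":0}]' -0.3
python3 -m jog '[{"dx":0,"dy":0,"dz":-20,"twist":0},{"dx":0,"dy":0,"dz":-38,"twist":0},{"dx":0,"dy":0,"dz":-38,"twist":0},{"dx":0,"dy":0,"dz":-38,"twist":0},{"dx":0,"dy":0,"dz":-38,"twist":0}]'
python3 -m jog '[{"dx":0,"dy":0,"dz":-38,"twist":-7},{"dx":0,"dy":0,"dz":-25,"twist":-7},{"dx":0,"dy":0,"dz":0,"twist":-7},{"dx":0,"dy":0,"dz":0,"twist":-4}]' 0.2
python3 -c "
from h import *
plan([662.5,-174,270],117.7)"
```

```text
time: 15.97
position: [466.0, 355.0, 39.4]
eef_rot: [0.0, 0.689, 0.725, 0.001]
ft_force: [0.7, -0.4, -0.5]
grip_width: 0.126
grasp_force: 59.6
time: 16.22
position: [465.8, 354.8, 39.0]
eef_rot: [0.0, 0.689, 0.725, 0.001]
ft_force: [-0.0, -0.3, 0.5]
grip_width: 0.352
grasp_force: 0.0
time: 16.63
position: [465.1, 354.6, 212.5]
eef_rot: [-0.0, 0.689, 0.725, 0.0]
ft_force: [0.8, 1.1, -0.9]
grip_width: 0.35
grasp_force: 0.0
time: 16.97
position: [465.9, 355.5, 275.9]
eef_rot: [0.001, 0.513, 0.858, 0.002]
ft_force: [1.5, -0.3, -1.7]
grip_width: 0.6
grasp_force: 0.0
t 17.0 pos [465.9 355.5 275.9] yaw 118.3 q7 -0.50 | twist 0.6 (1 rows) then dx -560.2 dy -72.0 dz 5.9 (14 rows)
```

```bash
python3 -m jog '[{"dx":-35,"dy":-4.5,"dz":0,"twist":0},{"dx":-35,"dy":-4.5,"dz":0,"twist":0},{"dx":-35,"dy":-4.5,"dz":0,"twist":0},{"dx":-35,"dy":-4.5,"dz":0,"twist":0},{"dx":-35,"dy":-4.5,"dz":0,"twist":0}]'>/dev/null
python3 -m jog '[{"dx":-35,"dy":-4.5,"dz":0,"twist":0},{"dx":-35,"dy":-4.5,"dz":0,"twist":0},{"dx":-35,"dy":-4.5,"dz":0,"twist":0},{"dx":-35,"dy":-4.5,"dz":0,"twist":0},{"dx":-35,"dy":-4.5,"dz":0,"twist":0}]'>/dev/null
python3 -m jog '[{"dx":-35,"dy":-4.5,"dz":0,"twist":0},{"dx":-35,"dy":-4.5,"dz":0,"twist":0},{"dx":-35,"dy":-4.5,"dz":0,"twist":0},{"dx":-35,"dy":-4.5,"dz":0,"twist":0},{"dx":-35,"dy":-4.5,"dz":0,"twist":0}]'>/dev/null
python3 -m jog '[{"dx":-20,"dy":-3,"dz":0,"twist":0},{"dx":0,"dy":0,"dz":0,"twist":0},{"dx":0,"dy":0,"dz":0,"twist":0}]'>/dev/null
python3 -c "
from h import *
bar((662.5,-174),178,205)
plan([662.5,-174,165],117.7)"
```

```text
bar 969 190.01743015153147 (array([ 661.7, -173.7]), array([39.6, 12. ]), -63.0)
t 18.5 pos [ 657.8 -159.7  273.1] yaw 117.9 q7 0.40 | twist 0.2 (1 rows) then dx -14.8 dy -2.5 dz 108.1 (3 rows)
```

```bash
python3 -m jog '[{"dx":-14.5,"dy":-2,"dz":10,"twist":0.3},{"dx":0,"dy":0,"dz":35,"twist":0},{"dx":0,"dy":0,"dz":30,"twist":0},{"dx":0,"dy":0,"dz":22,"twist":0},{"dx":0,"dy":0,"dz":9,"twist":0}]'>/dev/null
python3 -m jog '[{"dx":0,"dy":0,"dz":0,"twist":0},{"dx":0,"dy":0,"dz":0,"twist":0},{"dx":0,"dy":0,"dz":0,"twist":0}]'
python3 -m jog '[{"dx":0,"dy":0,"dz":0,"twist":0},{"dx":0,"dy":0,"dz":0,"twist":0},{"dx":0,"dy":0,"dz":0,"twist":0},{"dx":0,"dy":0,"dz":0,"twist":0},{"dx":0,"dy":0,"dz":0,"twist":0}]' -1 60
python3 -m jog '[{"dx":0,"dy":0,"dz":0,"twist":0},{"dx":0,"dy":0,"dz":0,"twist":0},{"dx":0,"dy":0,"dz":0,"twist":0}]'
```

```text
time: 19.18
position: [663.9, -173.5, 169.5]
eef_rot: [0.001, 0.518, 0.855, 0.001]
ft_force: [0.4, 0.0, 0.5]
grip_width: 0.601
grasp_force: 0.0
time: 19.6
position: [663.3, -173.9, 168.3]
eef_rot: [0.001, 0.518, 0.855, 0.0]
ft_force: [-0.9, -0.8, 4.1]
grip_width: 0.125
grasp_force: 59.8
time: 19.85
position: [663.2, -173.9, 167.7]
eef_rot: [0.0, 0.518, 0.855, 0.0]
ft_force: [1.2, 0.2, 4.1]
grip_width: 0.127
grasp_force: 59.9
```

```bash
python3 -m jog '[{"dx":0,"dy":0,"dz":2,"twist":0},{"dx":0,"dy":0,"dz":2,"twist":0},{"dx":0,"dy":0,"dz":2,"twist":0},{"dx":0,"dy":0,"dz":0,"twist":0},{"dx":0,"dy":0,"dz":0,"twist":-6}]'
python3 -m jog '[{"dx":0,"dy":0,"dz":0,"twist":-7},{"dx":0,"dy":0,"dz":0,"twist":-7},{"dx":0,"dy":0,"dz":0,"twist":-7},{"dx":0,"dy":0,"dz":0,"twist":-7},{"dx":0,"dy":0,"dz":0,"twist":-7}]'
python3 -m jog '[{"dx":0,"dy":0,"dz":0,"twist":-7},{"dx":0,"dy":0,"dz":0,"twist":-7},{"dx":0,"dy":0,"dz":0,"twist":-5},{"dx":0,"dy":0,"dz":0,"twist":0},{"dx":0,"dy":0,"dz":0,"twist":0}]'
python3 -m jog '[{"dx":0,"dy":0,"dz":-4,"twist":0},{"dx":0,"dy":0,"dz":-4,"twist":0},{"dx":0,"dy":0,"dz":-4,"twist":0},{"dx":0,"dy":0,"dz":-8,"twist":0},{"dx":0,"dy":0,"dz":0,"twist":0}]';python3 -c "
from h import *
print(arm.get_state()['qpos']);tray()
plan([405,364,233],92)"
```

```text
time: 20.27
position: [663.3, -173.9, 162.1]
eef_rot: [0.001, 0.474, 0.881, 0.0]
ft_force: [0.5, 0.9, 6.7]
grip_width: 0.123
grasp_force: 60.3
time: 20.68
position: [663.4, -174.0, 162.1]
eef_rot: [0.001, 0.183, 0.983, 0.0]
ft_force: [0.2, -0.4, 7.0]
grip_width: 0.125
grasp_force: 60.3
time: 21.1
position: [663.3, -174.0, 161.9]
eef_rot: [0.001, 0.021, 1.0, 0.0]
ft_force: [0.4, -0.1, 7.0]
grip_width: 0.125
grasp_force: 60.3
time: 21.52
position: [662.9, -173.9, 182.2]
eef_rot: [0.0, 0.021, 1.0, 0.0]
ft_force: [0.6, -0.6, -0.2]
grip_width: 0.126
grasp_force: 59.1
[ 0.80447265  0.77348617 -1.07980907  1.21628325  0.66523316  1.5100048
  1.35624656]
tray 464 (array([462.1, 204.1]), array([446.7, 203.5]), -87.7)
t 21.6 pos [ 662.8 -173.9  181.5] yaw 177.6 q7 1.36 | twist 85.6 (13 rows) then dx 546.6 dy -238.9 dz -51.5 (15 rows)
```

```bash
grep -c 'P\[...,1\]>240' h.py
python3 -m jog '[{"dx":0,"dy":0,"dz":-12,"twist":7},{"dx":0,"dy":0,"dz":-12,"twist":7},{"dx":0,"dy":0,"dz":-12,"twist":7},{"dx":0,"dy":0,"dz":-12,"twist":7},{"dx":0,"dy":0,"dz":-4,"twist":7}]'>/dev/null
python3 -m jog '[{"dx":0,"dy":0,"dz":0,"twist":7},{"dx":0,"dy":0,"dz":0,"twist":7},{"dx":0,"dy":0,"dz":0,"twist":7},{"dx":0,"dy":0,"dz":0,"twist":7},{"dx":0,"dy":0,"dz":0,"twist":7}]'>/dev/null
python3 -m jog '[{"dx":0,"dy":0,"dz":0,"twist":7},{"dx":0,"dy":0,"dz":0,"twist":7},{"dx":0,"dy":0,"dz":0,"twist":1.6},{"dx":0,"dy":0,"dz":0,"twist":0}]'>/dev/null
python3 -c "
from h import *
s,im,d=snap('top','top1.png'); P=cloud('top',s,d); z=P[...,2]; g=im.astype(int)
m=(P[...,0]>200)&(P[...,1]>240)&(z>25)&(z<60)&(g[...,1]>g[...,0]+40)&(g[...,1]>g[...,2]+30)
Q=P[m]; print(m.sum(),Q.min(0),Q.max(0),np.median(Q,0),rect(Q[:,:2]))
print(np.percentile(Q,[2,98],axis=0))
plan([405,364,233],92)"
```

```text
1
537 [360.13721959 294.42287553  25.64988153] [561.50163776 430.59780873  57.77169376] [459.84309945 355.29630093  39.10797259] (array([460.3, 363.3]), array([199.1, 130.9]), 2.1)
[[360.92752669 296.62571012  29.43442958]
 [559.56180367 428.83727384  44.7367288 ]]
t 22.8 pos [ 662.5 -173.9  232.6] yaw 92.0 q7 -0.02 | twist 0.0 (1 rows) then dx 546.6 dy -238.6 dz -0.4 (15 rows)
```

View pics/top1.png

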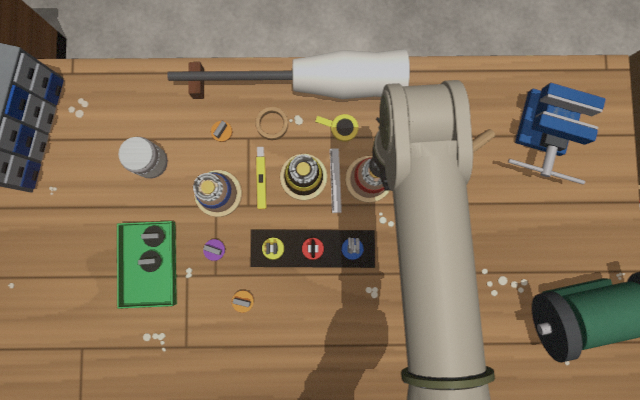

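The picture shows two dummies standing in the tray (152,236) and (149,261), tray unmoved. On with the third.

```bash
sed -i 's/ m=cv2.morphologyEx.*$//' h.py
python3 -m jog '[{"dx":34,"dy":-15,"dz":0,"twist":0},{"dx":34,"dy":-15,"dz":0,"twist":0},{"dx":34,"dy":-15,"dz":0,"twist":0},{"dx":34,"dy":-15,"dz":0,"twist":0},{"dx":34,"dy":-15,"dz":0,"twist":0}]'>/dev/null
python3 -m jog '[{"dx":34,"dy":-15,"dz":0,"twist":0},{"dx":34,"dy":-15,"dz":0,"twist":0},{"dx":34,"dy":-15,"dz":0,"twist":0},{"dx":34,"dy":-15,"dz":0,"twist":0},{"dx":34,"dy":-15,"dz":0,"twist":0}]'>/dev/null
python3 -m jog '[{"dx":34,"dy":-15,"dz":0,"twist":0},{"dx":34,"dy":-15,"dz":0,"twist":0},{"dx":34,"dy":-15,"dz":0,"twist":0},{"dx":34,"dy":-15,"dz":0,"twist":0},{"dx":34,"dy":-15,"dz":0,"twist":0}]'>/dev/null
python3 -m jog '[{"dx":30,"dy":-15,"dz":0,"twist":0},{"dx":0,"dy":0,"dz":0,"twist":0},{"dx":0,"dy":0,"dz":0,"twist":0}]'>/dev/null
python3 -c "
from h import *
tray()
plan([405,364,50],92)"
```

```text
tray 398 (array([460.5, 363.5]), array([199.1, 130.5]), 1.9)
t 24.3 pos [403.9 357.9 233. ] yaw 92.2 q7 -1.00 | twist 0.2 (1 rows) then dx 6.1 dy 1.3 dz 183.0 (5 rows)
```

```bash
python3 -m jog '[{"dx":0,"dy":0,"dz":38,"twist":0},{"dx":0,"dy":0,"dz":38,"twist":0},{"dx":0,"dy":0,"dz":38,"twist":0},{"dx":0,"dy":0,"dz":38,"twist":0},{"dx":0,"dy":0,"dz":25,"twist":0}]'>/dev/null
python3 -m jog '[{"dx":0,"dy":0,"dz":10,"twist":0},{"dx":0,"dy":0,"dz":7,"twist":0},{"dx":0,"dy":0,"dz":0,"twist":0},{"dx":0,"dy":0,"dz":0,"twist":0}]'
python3 -m jog '[{"dx":0,"dy":0,"dz":0,"twist":0},{"dx":0,"dy":0,"dz":0,"twist":0},{"dx":0,"dy":0,"dz":0,"twist":0}]' -0.3
python3 -m jog '[{"dx":0,"dy":0,"dz":-20,"twist":0},{"dx":0,"dy":0,"dz":-38,"twist":0},{"dx":0,"dy":0,"dz":-38,"twist":0},{"dx":0,"dy":0,"dz":-38,"twist":0},{"dx":0,"dy":0,"dz":-30,"twist":0}]'
python3 -c "
from h import *
print(arm.get_state()['qpos'])
plan([494,60,200],0)
plan([494,60,200],179)"
```

```text
time: 25.08
position: [405.5, 357.9, 40.6]
eef_rot: [0.0, 0.695, 0.719, 0.001]
ft_force: [0.3, 0.1, -1.0]
grip_width: 0.126
grasp_force: 59.2
time: 25.33
position: [405.2, 358.1, 40.5]
eef_rot: [0.0, 0.695, 0.719, 0.001]
ft_force: [-0.7, -0.6, -0.1]
grip_width: 0.347
grasp_force: 0.0
time: 25.75
position: [404.4, 358.3, 206.9]
eef_rot: [0.0, 0.695, 0.719, 0.001]
ft_force: [1.6, 0.0, 0.4]
grip_width: 0.352
grasp_force: 0.0
[ 0.04752204  0.38712464 -1.05639403  1.61148039  0.3452181   1.34287684
 -1.02021471]
t 25.8 pos [404.4 358.3 206.9] yaw 92.0 q7 -1.02 | twist -88.0 (13 rows) then dx -89.6 dy -298.3 dz 6.9 (8 rows)
t 25.8 pos [404.4 358.3 206.9] yaw 92.0 q7 -1.02 | twist -87.0 (13 rows) then dx -94.7 dy -296.7 dz 6.9 (8 rows)
```

```bash
python3 -m jog '[{"dx":0,"dy":0,"dz":-10,"twist":-7},{"dx":0,"dy":0,"dz":-10,"twist":-7},{"dx":0,"dy":0,"dz":-5,"twist":-7},{"dx":0,"dy":0,"dz":0,"twist":-7},{"dx":0,"dy":0,"dz":0,"twist":-7}]' 0.2 >/dev/null
python3 -m jog '[{"dx":0,"dy":0,"dz":0,"twist":-7},{"dx":0,"dy":0,"dz":0,"twist":-7},{"dx":0,"dy":0,"dz":0,"twist":-7},{"dx":0,"dy":0,"dz":0,"twist":-7},{"dx":0,"dy":0,"dz":0,"twist":-7}]' >/dev/null
python3 -m jog '[{"dx":0,"dy":0,"dz":0,"twist":-7},{"dx":0,"dy":0,"dz":0,"twist":-7},{"dx":0,"dy":0,"dz":0,"twist":-3},{"dx":0,"dy":0,"dz":0,"twist":0}]' >/dev/null
python3 -c "
from h import *
print(arm.get_state()['qpos'])
plan([494,60,230],179)"
```

```text
[ 0.20889433  0.55655858 -1.39252399  1.57183664  0.54952678  1.47554266
  0.34468799]
t 26.9 pos [404.5 357.6 228.7] yaw 179.1 q7 0.34 | twist 0.1 (1 rows) then dx -94.6 dy -296.0 dz -1.3 (8 rows)
```

```bash
python3 -m jog '[{"dx":-10.5,"dy":-33,"dz":0,"twist":0},{"dx":-10.5,"dy":-33,"dz":0,"twist":0},{"dx":-10.5,"dy":-33,"dz":0,"twist":0},{"dx":-10.5,"dy":-33,"dz":0,"twist":0},{"dx":-10.5,"dy":-33,"dz":0,"twist":0}]' >/dev/null
python3 -m jog '[{"dx":-10.5,"dy":-33,"dz":0,"twist":0},{"dx":-10.5,"dy":-33,"dz":0,"twist":0},{"dx":-10.5,"dy":-33,"dz":0,"twist":0},{"dx":-10.5,"dy":-32,"dz":0,"twist":0},{"dx":0,"dy":0,"dz":0,"twist":0}]' >/dev/null
python3 -m jog '[{"dx":0,"dy":0,"dz":0,"twist":0},{"dx":0,"dy":0,"dz":0,"twist":0}]' >/dev/null
cat >> h.py <<'E'
def flange(c,zf=33,fn=None,mode=None,cam_='wrist'):
    s,im,d=snap(cam_,fn); P=cloud(cam_,s,d); hsv=cv2.cvtColor(im,cv2.COLOR_RGB2HSV).astype(int); h=hsv[...,0]
    hm={'y':(h>22)&(h<36),'r':(h<8)|(h>172),'b':(h>100)&(h<125)}[mode]
    m=hm&(hsv[...,1]>110)&(hsv[...,2]>60)&(abs(P[...,2]-zf)<8)&(np.hypot(P[...,0]-c[0],P[...,1]-c[1])<50)
    Q=P[m][:,:2]; (cc,rr)=cv2.minEnclosingCircle(Q.astype(np.float32)); print('flange',len(Q),np.round(cc,1),round(rr,1),'z',np.median(P[m][:,2]).round(1))
    print(np.percentile(Q,[1,99],axis=0).round(1)); return s,im,P
E
python3 -c "
from h import *
s,im,P=flange((494,60),33,'w2.png','y')
print(s['qpos'])
plan([494,60,57],179)"
```

```text
flange 1139 [495.8  62. ] 27.1 z 33.4
[[469.7  36.4]
 [518.8  86.4]]
[ 0.95468121  0.4748008  -1.47829032  1.67724083  0.47744281  1.43340871
  0.96857089]
t 28.0 pos [493.3  61.1 228.6] yaw 179.0 q7 0.97 | twist -0.0 (1 rows) then dx -0.8 dy -1.1 dz 171.6 (5 rows)
```

View pics/w2.png

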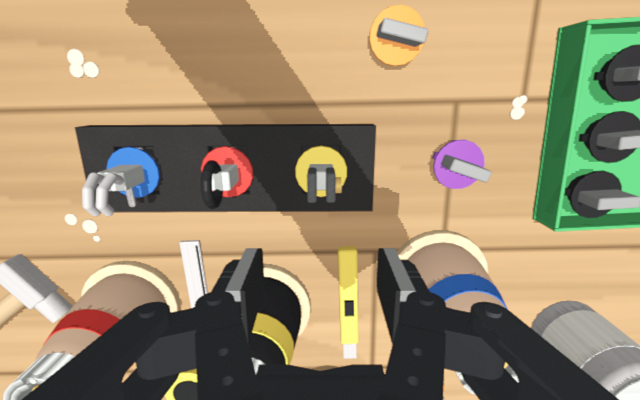

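Case and devices are clear: blue (133,173), red (226,172), yellow (321,170). Joint 3 is near its limit, so I turn the tool half round for the pick.

```bash
for i in 1 2 ; do python3 -m jog '[{"dx":0,"dy":0,"dz":0,"twist":7},{"dx":0,"dy":0,"dz":0,"twist":7},{"dx":0,"dy":0,"dz":0,"twist":7},{"dx":0,"dy":0,"dz":0,"twist":7},{"dx":0,"dy":0,"dz":0,"twist":7}]' >/dev/null; python3 -c "
from h import *
print(arm.get_state()['qpos'].round(2))"; done
```

```text
[ 0.9   0.37 -1.33  1.68  0.36  1.39  0.45]
[ 0.82  0.29 -1.2   1.68  0.28  1.36 -0.09]
```

```bash
for i in 1 2 3; do python3 -m jog '[{"dx":0,"dy":0,"dz":0,"twist":7},{"dx":0,"dy":0,"dz":0,"twist":7},{"dx":0,"dy":0,"dz":0,"twist":7},{"dx":0,"dy":0,"dz":0,"twist":7},{"dx":0,"dy":0,"dz":0,"twist":7}]' >/dev/null; done; python3 -m jog '[{"dx":0,"dy":0,"dz":0,"twist":5},{"dx":0,"dy":0,"dz":0,"twist":0},{"dx":0,"dy":0,"dz":0,"twist":0}]' >/dev/null
python3 -c "
from h import *
print(arm.get_state()['qpos'].round(2))
s,im,P=flange((494,60),33,None,'y')
plan([494.7,61.5,150],-1)"
```

```text
[ 0.59  0.19 -0.88  1.69  0.15  1.33 -1.9 ]
flange 1133 [493.8  61.5] 27.0 z 33.2
[[470.4  37.1]
 [519.4  86.9]]
t 30.4 pos [493.3  61.1 228.4] yaw -0.7 q7 -1.90 | twist 0.3 (1 rows) then dx 1.4 dy -0.4 dz 78.4 (2 rows)
```

```bash
python3 -m jog '[{"dx":1.5,"dy":-0.6,"dz":35,"twist":0.3},{"dx":0,"dy":0,"dz":38,"twist":0},{"dx":0,"dy":0,"dz":38,"twist":0},{"dx":0,"dy":0,"dz":35,"twist":0},{"dx":0,"dy":0,"dz":20,"twist":0}]' >/dev/null
python3 -m jog '[{"dx":0,"dy":0,"dz":15,"twist":0},{"dx":0,"dy":0,"dz":8,"twist":0},{"dx":0,"dy":0,"dz":0,"twist":0},{"dx":0,"dy":0,"dz":0,"twist":0},{"dx":0,"dy":0,"dz":0,"twist":0}]'
python3 -c "
from h import *
plan([494.9,61.8,37],-1)"
```

```text
time: 31.18
position: [496.0, 60.8, 40.5]
eef_rot: [-0.0, 1.0, -0.011, 0.001]
ft_force: [0.3, -1.0, 0.4]
grip_width: 0.603
grasp_force: 0.0
t 31.2 pos [496.   60.8  40.5] yaw -1.3 q7 -2.08 | twist -0.3 (1 rows) then dx -1.1 dy -1.0 dz 3.5 (1 rows)
```

```bash
python3 -m jog '[{"dx":-1,"dy":-1,"dz":2.5,"twist":-0.3},{"dx":0,"dy":0,"dz":0,"twist":0},{"dx":0,"dy":0,"dz":0,"twist":0}]'
python3 -m jog '[{"dx":0,"dy":0,"dz":0,"twist":0},{"dx":0,"dy":0,"dz":0,"twist":0},{"dx":0,"dy":0,"dz":0,"twist":0},{"dx":0,"dy":0,"dz":0,"twist":0},{"dx":0,"dy":0,"dz":0,"twist":0}]' -1 80
python3 -m jog '[{"dx":0,"dy":0,"dz":0,"twist":0},{"dx":0,"dy":0,"dz":0,"twist":0},{"dx":0,"dy":0,"dz":-2,"twist":0},{"dx":0,"dy":0,"dz":-5,"twist":0},{"dx":0,"dy":0,"dz":-10,"twist":0}]'
python3 -m jog '[{"dx":0,"dy":0,"dz":-20,"twist":0},{"dx":0,"dy":0,"dz":-35,"twist":0},{"dx":0,"dy":0,"dz":-38,"twist":0},{"dx":0,"dy":0,"dz":-38,"twist":0},{"dx":0,"dy":0,"dz":-35,"twist":0}]'
python3 -c "
from h import *
print(arm.get_state()['qpos'].round(2))
plan([560,30,225],166)
plan([560,30,225],104)"
```

```text
time: 31.43
position: [494.4, 61.5, 37.3]
eef_rot: [0.0, 1.0, -0.009, 0.0]
ft_force: [-0.1, -0.5, 0.3]
grip_width: 0.603
grasp_force: 0.0
time: 31.85
position: [494.4, 61.4, 37.1]
eef_rot: [0.0, 1.0, -0.009, 0.0]
ft_force: [-0.2, -1.4, 5.7]
grip_width: 0.273
grasp_force: 78.3
time: 32.27
position: [493.0, 61.4, 53.1]
eef_rot: [-0.0, 1.0, -0.009, -0.001]
ft_force: [0.5, -0.3, -2.4]
grip_width: 0.274
grasp_force: 78.2
time: 32.68
position: [493.8, 62.0, 222.7]
eef_rot: [-0.0, 1.0, -0.008, 0.0]
ft_force: [0.8, 0.1, -1.1]
grip_width: 0.271
grasp_force: 78.3
[ 0.59  0.2  -0.89  1.7   0.16  1.32 -1.91]
t 32.7 pos [493.8  62.  222.7] yaw -1.0 q7 -1.91 | twist 13.0 (2 rows) then dx 72.0 dy 15.0 dz -2.3 (2 rows)
t 32.7 pos [493.8  62.  222.7] yaw -1.0 q7 -1.91 | twist 75.0 (11 rows) then dx 47.1 dy -56.5 dz -2.3 (2 rows)
```

```bash
python3 -c "
from h import *
s,im,P=flange((494,62),218.5,'w3.png','y')
print(s['position'])"
for i in 1 2; do python3 -m jog '[{"dx":0,"dy":0,"dz":0,"twist":-7},{"dx":0,"dy":0,"dz":0,"twist":-7},{"dx":0,"dy":0,"dz":0,"twist":-7},{"dx":0,"dy":0,"dz":0,"twist":-7},{"dx":0,"dy":0,"dz":0,"twist":-7}]' >/dev/null; done
python3 -c "
from h import *
print(arm.get_state()['qpos'].round(2))
plan([669.5,-13.5,225],166)"
```

```text
flange 3261 [497.7  62.7] 25.5 z 218.8
[[496.4  38.8]
 [519.3  86.6]]
[493.76318553  62.0213241  222.65625068]
[ 0.74  0.26 -1.07  1.69  0.23  1.33 -0.74]
t 33.6 pos [493.9  61.7 220.1] yaw 69.3 q7 -0.74 | twist 83.3 (12 rows) then dx 188.6 dy 30.5 dz -4.9 (5 rows)
```

View pics/w3.png

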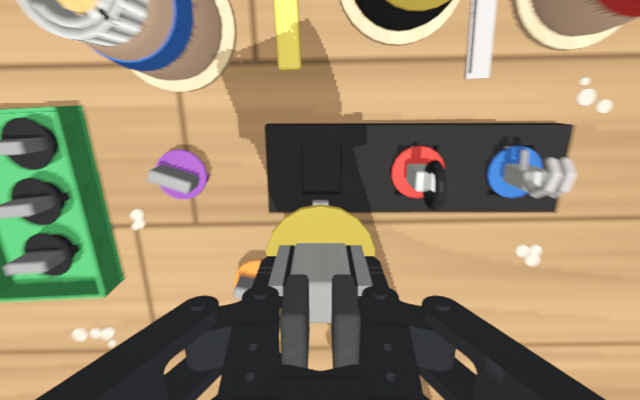

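The clamp is centred in the grip (flange centre at the TCP within 1 mm). Move above the yellow ring.

```bash
python3 -m jog '[{"dx":-1.6,"dy":38,"dz":-1,"twist":0},{"dx":-1.6,"dy":38,"dz":-1,"twist":0},{"dx":-1.6,"dy":38,"dz":-1,"twist":0},{"dx":-1.6,"dy":38,"dz":-1,"twist":0},{"dx":-1.6,"dy":38,"dz":-1,"twist":0}]' >/dev/null
python3 -m jog '[{"dx":0,"dy":0,"dz":0,"twist":-7},{"dx":0,"dy":0,"dz":0,"twist":-7},{"dx":0,"dy":0,"dz":0,"twist":-7},{"dx":0,"dy":0,"dz":0,"twist":-7},{"dx":0,"dy":0,"dz":0,"twist":-7}]' >/dev/null
python3 -c "
from h import *
print(arm.get_state()['qpos'].round(2))
plan([669.8,-13.2,225],166)"
```

```text
[ 0.56  0.68 -1.03  1.21  0.57  1.54 -0.12]
t 34.4 pos [668.5 -14.1 225. ] yaw 104.3 q7 -0.12 | twist -61.7 (9 rows) then dx -1.0 dy 1.2 dz -0.0 (1 rows)
```

```bash
python3 -m jog '[{"dx":0,"dy":0,"dz":0,"twist":-7},{"dx":0,"dy":0,"dz":0,"twist":-7},{"dx":0,"dy":0,"dz":0,"twist":-7},{"dx":0,"dy":0,"dz":0,"twist":-7},{"dx":0,"dy":0,"dz":0,"twist":-7}]' >/dev/null
python3 -m jog '[{"dx":0,"dy":0,"dz":0,"twist":-7},{"dx":0,"dy":0,"dz":0,"twist":-7},{"dx":0,"dy":0,"dz":0,"twist":-7},{"dx":0,"dy":0,"dz":0,"twist":-5.7},{"dx":0,"dy":0,"dz":0,"twist":0}]' >/dev/null
cat >> h.py <<'E'
def ring(c,fn=None,cam_='wrist'):
    s,im,d=snap(cam_,fn); P=cloud(cam_,s,d); z=P[...,2]
    m=(np.hypot(P[...,0]-c[0],P[...,1]-c[1])<36)&(abs(z-150)<4)&(d>0); Q=P[m][:,:2]
    f=lambda p:np.hypot(*(Q-p).T)
    cc,rr=cv2.minEnclosingCircle(Q.astype(np.float32)); print('ring',len(Q),np.round(cc,1),round(rr,1),np.percentile(Q,[1,99],axis=0).round(1)); return s,im,P
E
python3 -c "
from h import *
print(arm.get_state()['qpos'].round(2))
ring((669.8,-13.2),'w4.png')
plan([669.8,-13.2,200],166)"
```

```text
[ 0.63  0.77 -1.22  1.2   0.71  1.6   0.89]
ring 2057 [669.1 -13. ] 30.0 [[639.7 -41.4]
 [681.3  15.9]]
t 35.3 pos [668.5 -14.4 224.8] yaw 165.6 q7 0.88 | twist -0.4 (1 rows) then dx -1.0 dy 1.4 dz 24.8 (1 rows)
```

View pics/w4.png

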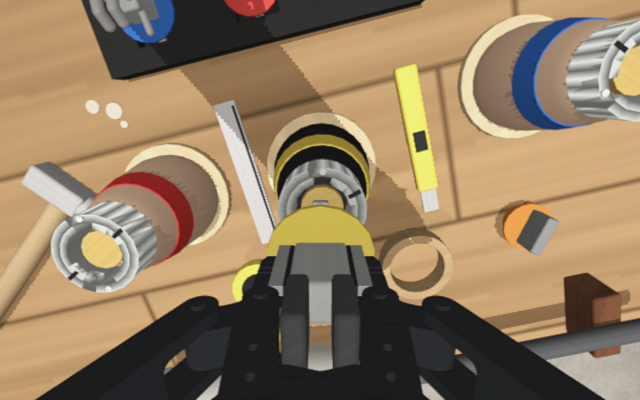

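```bash
python3 -m jog '[{"dx":-0.8,"dy":1.6,"dz":0,"twist":-0.4},{"dx":0,"dy":0,"dz":25,"twist":0},{"dx":0,"dy":0,"dz":16,"twist":0},{"dx":0,"dy":0,"dz":0,"twist":0},{"dx":0,"dy":0,"dz":0,"twist":0}]'
python3 -m jog '[{"dx":0,"dy":0,"dz":3,"twist":0},{"dx":0,"dy":0,"dz":3,"twist":0},{"dx":0,"dy":0,"dz":3,"twist":0},{"dx":0,"dy":0,"dz":0,"twist":0}]'
python3 -m jog '[{"dx":0,"dy":0,"dz":2,"twist":0},{"dx":0,"dy":0,"dz":2,"twist":0},{"dx":0,"dy":0,"dz":2,"twist":0},{"dx":0,"dy":0,"dz":0,"twist":0}]'
```

```text
time: 35.7
position: [669.4, -13.1, 183.4]
eef_rot: [-0.001, 0.122, 0.993, -0.0]
ft_force: [0.4, -0.8, -0.4]
grip_width: 0.273
grasp_force: 78.8
time: 36.03
position: [669.8, -12.9, 174.6]
eef_rot: [0.0, 0.121, 0.993, -0.0]
ft_force: [-0.2, -1.0, -1.6]
grip_width: 0.27
grasp_force: 78.8
time: 36.37
position: [669.9, -12.8, 168.7]
eef_rot: [0.0, 0.121, 0.993, 0.0]
ft_force: [-0.3, 0.9, 1.8]
grip_width: 0.276
grasp_force: 79.1
```

```bash
python3 -m jog '[{"dx":0,"dy":0,"dz":2.5,"twist":0},{"dx":0,"dy":0,"dz":2.5,"twist":0},{"dx":0,"dy":0,"dz":2.5,"twist":0},{"dx":0,"dy":0,"dz":1.8,"twist":0},{"dx":0,"dy":0,"dz":0,"twist":0}]'
python3 -m jog '[{"dx":0,"dy":0,"dz":0,"twist":0},{"dx":0,"dy":0,"dz":0,"twist":0}]'
```

```text
time: 36.78
position: [670.0, -12.8, 159.6]
eef_rot: [0.0, 0.121, 0.993, 0.0]
ft_force: [-1.0, -1.2, 6.0]
grip_width: 0.269
grasp_force: 79.8
time: 36.95
position: [670.0, -12.8, 160.0]
eef_rot: [0.0, 0.121, 0.993, 0.0]
ft_force: [-1.1, -1.0, 6.5]
grip_width: 0.271
grasp_force: 79.8
```

```bash
python3 -m jog '[{"dx":0,"dy":0,"dz":0,"twist":7},{"dx":0,"dy":0,"dz":0,"twist":7},{"dx":0,"dy":0,"dz":0,"twist":7},{"dx":0,"dy":0,"dz":0,"twist":7},{"dx":0,"dy":0,"dz":0,"twist":7}]'
python3 -m jog '[{"dx":0,"dy":0,"dz":0,"twist":7},{"dx":0,"dy":0,"dz":0,"twist":7},{"dx":0,"dy":0,"dz":0,"twist":7},{"dx":0,"dy":0,"dz":0,"twist":4},{"dx":0,"dy":0,"dz":0,"twist":0}]'
python3 -c "
from h import *
print(yaw(arm.get_state()),arm.get_state()['wrist_torque'])"
```

```text
time: 37.37
position: [670.5, -13.0, 160.2]
eef_rot: [0.001, 0.417, 0.909, 0.0]
ft_force: [0.5, -0.7, 6.7]
grip_width: 0.268
grasp_force: 79.8
time: 37.78
position: [670.4, -13.1, 160.4]
eef_rot: [0.001, 0.603, 0.797, 0.0]
ft_force: [0.9, -1.0, 5.4]
grip_width: 0.275
grasp_force: 79.8
105.75904759202274 [-0.07286319  0.0613783  -0.07020494]
```

```bash
python3 -m jog '[{"dx":0,"dy":0,"dz":-2,"twist":0},{"dx":0,"dy":0,"dz":-2,"twist":0},{"dx":0,"dy":0,"dz":-2,"twist":0},{"dx":0,"dy":0,"dz":0,"twist":0},{"dx":0,"dy":0,"dz":0,"twist":0}]'
python3 -m jog '[{"dx":0,"dy":0,"dz":-1,"twist":0},{"dx":0,"dy":0,"dz":0,"twist":0},{"dx":0,"dy":0,"dz":0,"twist":0}]'
```

```text
time: 38.2
position: [670.3, -13.0, 165.3]
eef_rot: [0.0, 0.601, 0.799, 0.0]
ft_force: [4.9, -0.5, -0.2]
grip_width: 0.271
grasp_force: 81.3
time: 38.45
position: [670.3, -13.0, 165.4]
eef_rot: [0.0, 0.601, 0.799, 0.0]
ft_force: [7.9, 0.7, -5.4]
grip_width: 0.274
grasp_force: 80.1
```

```bash
python3 -m jog '[{"dx":0,"dy":0,"dz":1,"twist":0},{"dx":0,"dy":0,"dz":0,"twist":0},{"dx":0,"dy":0,"dz":0,"twist":0}]'>/dev/null
python3 -m jog '[{"dx":0,"dy":0,"dz":0,"twist":0},{"dx":0,"dy":0,"dz":0,"twist":0},{"dx":0,"dy":0,"dz":0,"twist":0},{"dx":0,"dy":0,"dz":0,"twist":0},{"dx":0,"dy":0,"dz":0,"twist":0}]' 0.2
python3 -m jog '[{"dx":0,"dy":0,"dz":-15,"twist":0},{"dx":0,"dy":0,"dz":-30,"twist":0},{"dx":0,"dy":0,"dz":-30,"twist":0},{"dx":0,"dy":0,"dz":-20,"twist":0},{"dx":0,"dy":0,"dz":0,"twist":0}]'
python3 -c "
from h import *
s,im,d=snap('top'); P=cloud('top',s,d); z=P[...,2]
m=(abs(P[...,0]-497)<120)&(abs(P[...,1]+35)<230)&(z>18)&(z<28); print('case',rect(P[m][:,:2]))
print(s['qpos'].round(2))
plan([494.6,-34.4,230],-1)"
```

```text
time: 39.12
position: [669.5, -12.8, 165.4]
eef_rot: [-0.0, 0.601, 0.799, -0.0]
ft_force: [0.3, 0.3, -0.2]
grip_width: 0.603
grasp_force: 0.0
time: 39.53
position: [671.1, -11.8, 265.9]
eef_rot: [0.002, 0.601, 0.799, 0.003]
ft_force: [0.8, 0.2, 1.2]
grip_width: 0.598
grasp_force: 0.0
case (array([511.2,  91.6]), array([232.5, 221.3]), 21.5)
[ 0.54  0.67 -1.04  1.13  0.56  1.61 -0.07]
t 39.6 pos [670.6 -12.1 263.3] yaw 106.1 q7 -0.07 | twist -72.9 (11 rows) then dx 175.6 dy -25.4 dz 33.3 (5 rows)
```

```bash
for i in 1 2 3; do python3 -m jog '[{"dx":0,"dy":0,"dz":0,"twist":7.1},{"dx":0,"dy":0,"dz":0,"twist":7.1},{"dx":0,"dy":0,"dz":0,"twist":7.1},{"dx":0,"dy":0,"dz":0,"twist":7.1},{"dx":0,"dy":0,"dz":0,"twist":7.1}]' >/dev/null; done
python3 -m jog '[{"dx":-35,"dy":4.5,"dz":3,"twist":0},{"dx":-35,"dy":4.5,"dz":7,"twist":0},{"dx":-35,"dy":4.5,"dz":8,"twist":0},{"dx":-35,"dy":4.5,"dz":8,"twist":0},{"dx":-35,"dy":4.5,"dz":8,"twist":0}]' >/dev/null
python3 -m jog '[{"dx":0,"dy":0,"dz":0,"twist":0},{"dx":0,"dy":0,"dz":0,"twist":0},{"dx":0,"dy":0,"dz":0,"twist":0}]' >/dev/null
python3 -c "
from h import *
s,im,P=flange((495,-34),33,'w5.png','r')
print(s['qpos'].round(2))
plan([494.6,-34.4,37],-1)"
```

```text
flange 1229 [492.  -32.8] 27.0 z 33.3
[[470.3 -57.8]
 [518.   -8.1]]
[ 0.69  0.17 -0.76  1.7   0.12  1.32 -1.68]
t 41.5 pos [495.5 -34.2 226.7] yaw -0.5 q7 -1.68 | twist 0.5 (1 rows) then dx -0.9 dy 0.3 dz 189.7 (5 rows)
```

View pics/w5.png

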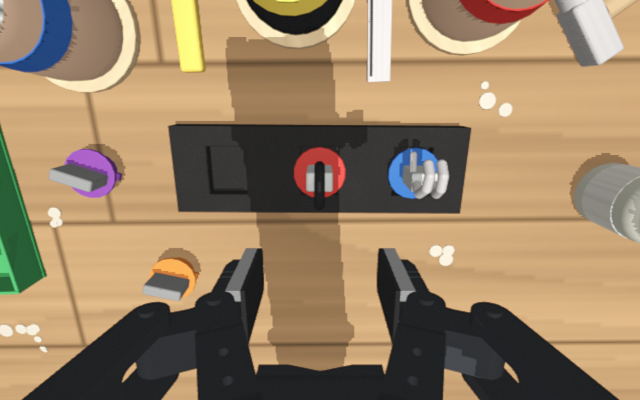

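Case unmoved; red ring device at (319,173), centred ahead. Grip it.

```bash
python3 -m jog '[{"dx":-1,"dy":-1,"dz":33,"twist":0.4},{"dx":0,"dy":0,"dz":38,"twist":0},{"dx":0,"dy":0,"dz":38,"twist":0},{"dx":0,"dy":0,"dz":35,"twist":0},{"dx":0,"dy":0,"dz":20,"twist":0}]' >/dev/null
python3 -m jog '[{"dx":0,"dy":0,"dz":15,"twist":0},{"dx":0,"dy":0,"dz":8,"twist":0},{"dx":0,"dy":0,"dz":0,"twist":0},{"dx":0,"dy":0,"dz":0,"twist":0},{"dx":0,"dy":0,"dz":0,"twist":0}]'
python3 -c "
from h import *
plan([494.4,-33.2,37],-1)"
```

```text
time: 42.38
position: [495.0, -32.7, 40.6]
eef_rot: [-0.0, 1.0, -0.007, 0.001]
ft_force: [-0.2, -0.9, 0.3]
grip_width: 0.601
grasp_force: 0.0
t 42.4 pos [495.  -32.7  40.6] yaw -0.8 q7 -1.84 | twist 0.2 (1 rows) then dx -0.6 dy 0.5 dz 3.6 (1 rows)
```

```bash
python3 -m jog '[{"dx":-0.6,"dy":0.5,"dz":2.5,"twist":0},{"dx":0,"dy":0,"dz":0,"twist":0},{"dx":0,"dy":0,"dz":0,"twist":0}]'
python3 -m jog '[{"dx":0,"dy":0,"dz":0,"twist":0},{"dx":0,"dy":0,"dz":0,"twist":0},{"dx":0,"dy":0,"dz":0,"twist":0},{"dx":0,"dy":0,"dz":0,"twist":0},{"dx":0,"dy":0,"dz":0,"twist":0}]' -1 80
python3 -m jog '[{"dx":0,"dy":0,"dz":0,"twist":0},{"dx":0,"dy":0,"dz":0,"twist":0},{"dx":0,"dy":0,"dz":-2,"twist":0},{"dx":0,"dy":0,"dz":-5,"twist":0},{"dx":0,"dy":0,"dz":-10,"twist":0}]'
python3 -m jog '[{"dx":0,"dy":0,"dz":-20,"twist":0},{"dx":0,"dy":0,"dz":-35,"twist":0},{"dx":0,"dy":0,"dz":-38,"twist":0},{"dx":0,"dy":0,"dz":-38,"twist":0},{"dx":0,"dy":0,"dz":-35,"twist":0}]' >/dev/null
python3 -m jog '[{"dx":0,"dy":0,"dz":0,"twist":0},{"dx":0,"dy":0,"dz":0,"twist":0}]'
python3 -c "
from h import *
s,im,P=flange((494,-33),218.5,None,'r')
print(arm.get_state()['qpos'].round(2))
plan([662.5,-174,225],177.3)"
```

```text
time: 42.63
position: [493.4, -33.7, 37.5]
eef_rot: [0.0, 1.0, -0.007, 0.001]
ft_force: [-0.0, -0.6, 0.2]
grip_width: 0.602
grasp_force: 0.0
time: 43.05
position: [493.3, -33.7, 37.4]
eef_rot: [0.0, 1.0, -0.007, 0.0]
ft_force: [-1.9, -0.4, 5.6]
grip_width: 0.271
grasp_force: 78.6
time: 43.47
position: [491.9, -33.4, 53.3]
eef_rot: [-0.0, 1.0, -0.007, -0.001]
ft_force: [-0.2, 0.3, -1.7]
grip_width: 0.267
grasp_force: 78.3
time: 44.05
position: [494.2, -33.3, 222.6]
eef_rot: [0.001, 1.0, -0.007, 0.002]
ft_force: [-0.3, -0.3, -2.3]
grip_width: 0.271
grasp_force: 78.6
flange 3212 [497.5 -32.5] 25.1 z 218.5
[[496.5 -56.4]
 [519.5  -8.9]]
[ 0.7   0.17 -0.77  1.71  0.12  1.31 -1.69]
t 44.1 pos [493.1 -33.5 220.6] yaw -0.8 q7 -1.69 | twist 1.9 (1 rows) then dx 175.8 dy 132.4 dz -4.4 (6 rows)
```

```bash
python3 -m jog '[{"dx":25,"dy":19,"dz":-1,"twist":1.9},{"dx":25,"dy":19,"dz":-1,"twist":0},{"dx":25,"dy":19,"dz":-1,"twist":0},{"dx":25,"dy":19,"dz":-1,"twist":0},{"dx":25,"dy":19,"dz":0,"twist":0}]' >/dev/null
python3 -m jog '[{"dx":25,"dy":19,"dz":0,"twist":0},{"dx":25,"dy":19,"dz":0,"twist":0},{"dx":0,"dy":0,"dz":0,"twist":0},{"dx":0,"dy":0,"dz":0,"twist":0},{"dx":0,"dy":0,"dz":0,"twist":0}]' >/dev/null
python3 -c "
from h import *
ring((662.6,-174))
print(arm.get_state()['qpos'].round(2))
plan([662.6,-174,200],177.3)"
```

```text
ring 2171 [ 662.3 -173.7] 30.1 [[ 653.5 -202.5]
 [ 691.8 -144.9]]
[ 0.6   0.6  -0.65  1.17  0.35  1.48 -1.62]
t 45.0 pos [ 661.4 -172.5  222.8] yaw -2.6 q7 -1.62 | twist 0.1 (1 rows) then dx 1.2 dy 1.5 dz 22.8 (1 rows)
```

```bash
python3 -m jog '[{"dx":1,"dy":1.9,"dz":0,"twist":0},{"dx":0,"dy":0,"dz":23,"twist":0},{"dx":0,"dy":0,"dz":16,"twist":0},{"dx":0,"dy":0,"dz":0,"twist":0},{"dx":0,"dy":0,"dz":0,"twist":0}]'
python3 -m jog '[{"dx":0,"dy":0,"dz":3,"twist":0},{"dx":0,"dy":0,"dz":3,"twist":0},{"dx":0,"dy":0,"dz":3,"twist":0},{"dx":0,"dy":0,"dz":0,"twist":0}]'
python3 -m jog '[{"dx":0,"dy":0,"dz":2,"twist":0},{"dx":0,"dy":0,"dz":2,"twist":0},{"dx":0,"dy":0,"dz":2,"twist":0},{"dx":0,"dy":0,"dz":0,"twist":0}]'
```

```text
time: 45.4
position: [662.2, -175.6, 184.8]
eef_rot: [0.0, 1.0, -0.024, -0.001]
ft_force: [-0.4, -0.4, -1.7]
grip_width: 0.266
grasp_force: 78.6
time: 45.73
position: [663.0, -175.8, 175.8]
eef_rot: [0.0, 1.0, -0.024, -0.0]
ft_force: [-0.5, -0.1, -1.9]
grip_width: 0.268
grasp_force: 78.6
time: 46.07
position: [663.1, -175.9, 169.6]
eef_rot: [-0.0, 1.0, -0.024, -0.0]
ft_force: [0.1, -0.3, -1.3]
grip_width: 0.268
grasp_force: 78.8
```

```bash
python3 -m jog '[{"dx":0,"dy":-1,"dz":2.5,"twist":0},{"dx":0,"dy":0,"dz":2.5,"twist":0},{"dx":0,"dy":0,"dz":2.5,"twist":0},{"dx":0,"dy":0,"dz":2.4,"twist":0},{"dx":0,"dy":0,"dz":0,"twist":0}]'
python3 -m jog '[{"dx":0,"dy":0,"dz":0,"twist":0},{"dx":0,"dy":0,"dz":0,"twist":0}]'; python3 -c "
from h import *
print(arm.get_state()['qpos'].round(2))"
```

```text
time: 46.48
position: [663.4, -175.4, 160.3]
eef_rot: [0.0, 1.0, -0.024, 0.001]
ft_force: [-0.5, -3.6, 5.0]
grip_width: 0.268
grasp_force: 79.4
time: 46.65
position: [663.4, -175.4, 160.7]
eef_rot: [0.0, 1.0, -0.024, 0.001]
ft_force: [-1.4, -2.9, 5.0]
grip_width: 0.266
grasp_force: 79.4
[ 0.6   0.64 -0.64  1.26  0.37  1.37 -1.63]
```

```bash
python3 -m jog '[{"dx":0,"dy":0.7,"dz":1.8,"twist":0},{"dx":0,"dy":0,"dz":0,"twist":0},{"dx":0,"dy":0,"dz":0,"twist":0}]'
```

```text
time: 46.9
position: [663.4, -175.5, 159.0]
eef_rot: [-0.0, 1.0, -0.024, 0.001]
ft_force: [-1.4, -0.8, 6.2]
grip_width: 0.265
grasp_force: 79.7
```

```bash
python3 -m jog '[{"dx":0,"dy":0,"dz":0,"twist":7},{"dx":0,"dy":0,"dz":0,"twist":7},{"dx":0,"dy":0,"dz":0,"twist":7},{"dx":0,"dy":0,"dz":0,"twist":7},{"dx":0,"dy":0,"dz":0,"twist":7}]'
python3 -m jog '[{"dx":0,"dy":0,"dz":0,"twist":7},{"dx":0,"dy":0,"dz":0,"twist":7},{"dx":0,"dy":0,"dz":0,"twist":7},{"dx":0,"dy":0,"dz":0,"twist":4},{"dx":0,"dy":0,"dz":0,"twist":0}]'
python3 -c "
from h import *
print(yaw(arm.get_state()),arm.get_state()['wrist_torque'],arm.get_state()['qpos'].round(2))"
```

```text
time: 47.32
position: [663.7, -175.1, 159.2]
eef_rot: [-0.0, 0.945, -0.326, 0.001]
ft_force: [0.7, -1.1, 5.6]
grip_width: 0.268
grasp_force: 79.7
time: 47.73
position: [663.8, -174.9, 159.3]
eef_rot: [-0.001, 0.853, -0.522, 0.001]
ft_force: [-0.6, -1.4, 5.3]
grip_width: 0.269
grasp_force: 79.7
-62.981221804189495 [-0.09221808  0.01930659 -0.04730488] [ 0.49  0.59 -0.44  1.26  0.25  1.33 -2.61]
```

```bash
python3 -m jog '[{"dx":0,"dy":0,"dz":-2,"twist":0},{"dx":0,"dy":0,"dz":-2,"twist":0},{"dx":0,"dy":0,"dz":-2,"twist":0},{"dx":0,"dy":0,"dz":0,"twist":0},{"dx":0,"dy":0,"dz":0,"twist":0}]'
python3 -m jog '[{"dx":0,"dy":0,"dz":-1,"twist":0},{"dx":0,"dy":0,"dz":0,"twist":0},{"dx":0,"dy":0,"dz":0,"twist":0}]'
```

```text
time: 48.15
position: [663.7, -174.9, 164.6]
eef_rot: [-0.001, 0.854, -0.52, 0.001]
ft_force: [4.6, 0.3, 2.6]
grip_width: 0.271
grasp_force: 79.3
time: 48.4
position: [663.3, -175.1, 165.2]
eef_rot: [-0.0, 0.854, -0.52, 0.0]
ft_force: [3.2, 1.6, 2.9]
grip_width: 0.27
grasp_force: 79.3
```

```bash
python3 -m jog '[{"dx":0,"dy":0,"dz":-1,"twist":0},{"dx":0,"dy":0,"dz":0,"twist":0},{"dx":0,"dy":0,"dz":0,"twist":0}]'
```

```text
time: 48.65
position: [663.0, -175.2, 165.6]
eef_rot: [-0.0, 0.854, -0.52, -0.0]
ft_force: [4.9, 2.1, -1.9]
grip_width: 0.27
grasp_force: 79.4
```

Locked (it resists the pull). Release and go for the blue hook.

```bash
python3 -m jog '[{"dx":0,"dy":0,"dz":0,"twist":0},{"dx":0,"dy":0,"dz":0,"twist":0},{"dx":0,"dy":0,"dz":0,"twist":0},{"dx":0,"dy":0,"dz":0,"twist":0},{"dx":0,"dy":0,"dz":0,"twist":0}]' 0.2
python3 -m jog '[{"dx":0,"dy":0,"dz":-15,"twist":0},{"dx":0,"dy":0,"dz":-30,"twist":0},{"dx":0,"dy":0,"dz":-30,"twist":0},{"dx":0,"dy":0,"dz":-20,"twist":0},{"dx":0,"dy":0,"dz":0,"twist":0}]' >/dev/null
python3 -m jog '[{"dx":0,"dy":0,"dz":0,"twist":-7},{"dx":0,"dy":0,"dz":0,"twist":-7},{"dx":0,"dy":0,"dz":0,"twist":-7},{"dx":0,"dy":0,"dz":0,"twist":-7},{"dx":0,"dy":0,"dz":0,"twist":-7}]' >/dev/null
python3 -m jog '[{"dx":0,"dy":0,"dz":0,"twist":-7},{"dx":0,"dy":0,"dz":0,"twist":-7},{"dx":0,"dy":0,"dz":0,"twist":-7},{"dx":0,"dy":0,"dz":0,"twist":-6},{"dx":0,"dy":0,"dz":0,"twist":0}]' >/dev/null
python3 -c "
from h import *
plan([494.6,-128.5,230],-1)"
```

```text
time: 49.07
position: [662.7, -175.9, 166.1]
eef_rot: [0.0, 0.854, -0.521, -0.0]
ft_force: [-0.3, 0.0, -0.1]
grip_width: 0.601
grasp_force: 0.0
t 50.3 pos [ 662.8 -175.8  260.7] yaw -0.5 q7 -1.56 | twist 0.5 (1 rows) then dx -169.0 dy -44.3 dz 30.7 (5 rows)
```

```bash
python3 -m jog '[{"dx":-34,"dy":-9,"dz":2,"twist":0.5},{"dx":-34,"dy":-9,"dz":6,"twist":0},{"dx":-34,"dy":-9,"dz":8,"twist":0},{"dx":-34,"dy":-9,"dz":8,"twist":0},{"dx":-33,"dy":-9,"dz":8,"twist":0}]' >/dev/null
python3 -m jog '[{"dx":0,"dy":0,"dz":0,"twist":0},{"dx":0,"dy":0,"dz":0,"twist":0},{"dx":0,"dy":0,"dz":0,"twist":0}]' >/dev/null
python3 -c "
from h import *
s,im,P=flange((495,-128.5),33,'w6.png','b')
print(s['qpos'].round(2))
plan([494.6,-128.4,37],-1)"
```

```text
flange 1011 [ 490.8 -128.3] 26.9 z 33.3
[[ 467.3 -152.4]
 [ 516.7 -103. ]]
[ 0.82  0.2  -0.72  1.65  0.14  1.33 -1.52]
t 51.0 pos [ 496.2 -127.8  230.1] yaw -1.4 q7 -1.52 | twist -0.4 (1 rows) then dx -1.6 dy 0.6 dz 193.1 (5 rows)
```

View pics/w6.png

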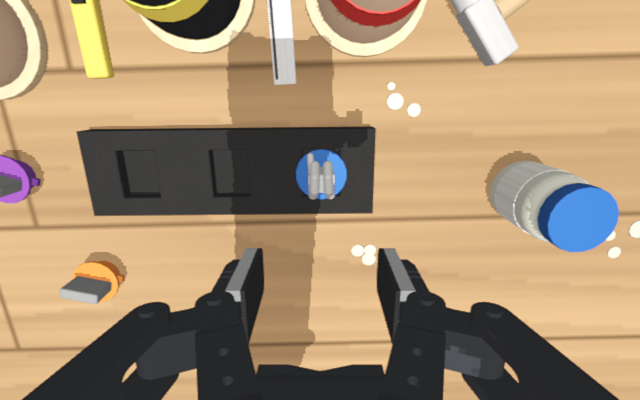

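Blue hook at (320,174), in place. Grip it.

```bash
python3 -m jog '[{"dx":-3,"dy":0,"dz":33,"twist":0},{"dx":0,"dy":0,"dz":38,"twist":0},{"dx":0,"dy":0,"dz":38,"twist":0},{"dx":0,"dy":0,"dz":35,"twist":0},{"dx":0,"dy":0,"dz":20,"twist":0}]' >/dev/null
python3 -m jog '[{"dx":0,"dy":0,"dz":15,"twist":0},{"dx":0,"dy":0,"dz":8,"twist":0},{"dx":0,"dy":0,"dz":0,"twist":0},{"dx":0,"dy":0,"dz":0,"twist":0},{"dx":0,"dy":0,"dz":0,"twist":0}]'
python3 -c "
from h import *
plan([492.5,-127.9,37],-1)"
```

```text
time: 51.87
position: [493.4, -127.3, 43.4]
eef_rot: [0.0, 1.0, -0.011, 0.001]
ft_force: [-0.2, 0.6, 0.3]
grip_width: 0.599
grasp_force: 0.0
t 51.9 pos [ 493.4 -127.3   43.4] yaw -1.3 q7 -1.64 | twist -0.3 (1 rows) then dx -0.9 dy 0.7 dz 6.4 (1 rows)
```

```bash
python3 -m jog '[{"dx":-0.5,"dy":0.6,"dz":5.5,"twist":0},{"dx":0,"dy":0,"dz":0,"twist":0},{"dx":0,"dy":0,"dz":0,"twist":0}]'
python3 -m jog '[{"dx":0,"dy":0,"dz":0,"twist":0},{"dx":0,"dy":0,"dz":0,"twist":0},{"dx":0,"dy":0,"dz":0,"twist":0},{"dx":0,"dy":0,"dz":0,"twist":0},{"dx":0,"dy":0,"dz":0,"twist":0}]' -1 80
python3 -m jog '[{"dx":0,"dy":0,"dz":0,"twist":0},{"dx":0,"dy":0,"dz":0,"twist":0},{"dx":0,"dy":0,"dz":-2,"twist":0},{"dx":0,"dy":0,"dz":-5,"twist":0},{"dx":0,"dy":0,"dz":-10,"twist":0}]'
python3 -m jog '[{"dx":0,"dy":0,"dz":-20,"twist":0},{"dx":0,"dy":0,"dz":-35,"twist":0},{"dx":0,"dy":0,"dz":-38,"twist":0},{"dx":0,"dy":0,"dz":-38,"twist":0},{"dx":0,"dy":0,"dz":-35,"twist":0}]' >/dev/null
python3 -m jog '[{"dx":0,"dy":0,"dz":0,"twist":0},{"dx":0,"dy":0,"dz":0,"twist":0}]'
python3 -c "
from h import *
s,im,P=flange((492.5,-128),218.5,None,'b')
print(arm.get_state()['qpos'].round(2))
plan([631,197.5,225],104.8)"
```

```text
time: 52.12
position: [491.6, -128.0, 37.0]
eef_rot: [0.0, 1.0, -0.011, 0.0]
ft_force: [0.4, -0.4, 0.3]
grip_width: 0.599
grasp_force: 0.0
time: 52.53
position: [491.7, -127.9, 37.2]
eef_rot: [0.0, 1.0, -0.011, 0.0]
ft_force: [-1.1, -1.5, 6.4]
grip_width: 0.266
grasp_force: 78.3
time: 52.95
position: [490.4, -127.4, 53.1]
eef_rot: [-0.001, 1.0, -0.011, -0.001]
ft_force: [-0.6, 0.1, -2.2]
grip_width: 0.27
grasp_force: 78.3
time: 53.53
position: [492.8, -127.7, 222.5]
eef_rot: [0.001, 1.0, -0.011, 0.002]
ft_force: [-0.7, 1.3, -2.1]
grip_width: 0.274
grasp_force: 78.6
flange 2908 [ 494.7 -127.1] 25.1 z 218.7
[[ 495.1 -151. ]
 [ 518.1 -103.4]]
[ 0.83  0.2  -0.72  1.68  0.14  1.31 -1.51]
t 53.6 pos [ 491.6 -127.7  220.5] yaw -1.2 q7 -1.51 | twist 74.0 (11 rows) then dx -278.8 dy -217.9 dz -4.5 (9 rows)
```

```bash
for i in 1 2 3; do python3 -m jog '[{"dx":0,"dy":0,"dz":0,"twist":-7.1},{"dx":0,"dy":0,"dz":0,"twist":-7.1},{"dx":0,"dy":0,"dz":0,"twist":-7.1},{"dx":0,"dy":0,"dz":0,"twist":-7.1},{"dx":0,"dy":0,"dz":0,"twist":-7.1}]' >/dev/null; done
for i in 1 2; do python3 -m jog '[{"dx":28,"dy":21.5,"dz":0,"twist":0},{"dx":28,"dy":21.5,"dz":0,"twist":0},{"dx":28,"dy":21.5,"dz":0,"twist":0},{"dx":28,"dy":21.5,"dz":0,"twist":0},{"dx":28,"dy":21.5,"dz":0,"twist":0}]' >/dev/null; done
python3 -m jog '[{"dx":0,"dy":0,"dz":0,"twist":0},{"dx":0,"dy":0,"dz":0,"twist":0},{"dx":0,"dy":0,"dz":0,"twist":0}]' >/dev/null
python3 -c "
from h import *
ring((631.2,197.3))
print(arm.get_state()['qpos'].round(2))
plan([631.2,197.3,184],104.8)"
```

```text
ring 2013 [630.  198.1] 30.1 [[601.  193.8]
 [658.8 227.5]]
[ 0.21  0.62 -0.93  1.26  0.49  1.49 -0.39]
t 56.0 pos [624.9 197.7 218.4] yaw 105.2 q7 -0.39 | twist 0.4 (1 rows) then dx -2.0 dy 6.0 dz 34.4 (1 rows)
```

```bash
python3 -m jog '[{"dx":-1.6,"dy":6,"dz":0,"twist":0.4},{"dx":0,"dy":0,"dz":20,"twist":0},{"dx":0,"dy":0,"dz":14,"twist":0},{"dx":0,"dy":0,"dz":0,"twist":0},{"dx":0,"dy":0,"dz":0,"twist":0}]'
python3 -c "
from h import *
plan([630.6,197.5,175],104.8)"
```

```text
time: 56.38
position: [631.6, 197.1, 185.3]
eef_rot: [-0.0, 0.611, 0.792, -0.001]
ft_force: [0.7, 0.9, -0.3]
grip_width: 0.267
grasp_force: 79.2
t 56.4 pos [631.6 197.1 185.3] yaw 104.7 q7 -0.41 | twist -0.1 (1 rows) then dx 0.7 dy -0.8 dz 10.3 (1 rows)
```

```bash
python3 -m jog '[{"dx":0.4,"dy":0,"dz":3,"twist":0},{"dx":0,"dy":0,"dz":3,"twist":0},{"dx":0,"dy":0,"dz":4,"twist":0},{"dx":0,"dy":0,"dz":0,"twist":0}]'
python3 -m jog '[{"dx":0,"dy":0,"dz":2,"twist":0},{"dx":0,"dy":0,"dz":2,"twist":0},{"dx":0,"dy":0,"dz":2,"twist":0},{"dx":0,"dy":0,"dz":0,"twist":0}]'
```

```text
time: 56.72
position: [631.3, 199.2, 175.5]
eef_rot: [0.0, 0.61, 0.793, -0.0]
ft_force: [0.4, 0.1, -1.1]
grip_width: 0.268
grasp_force: 79.3
time: 57.05
position: [631.1, 198.7, 169.8]
eef_rot: [0.0, 0.61, 0.792, -0.001]
ft_force: [-1.7, -1.8, -0.3]
grip_width: 0.265
grasp_force: 79.5
```

```bash
python3 -m jog '[{"dx":-0.6,"dy":0,"dz":2.5,"twist":0},{"dx":0,"dy":0,"dz":2.5,"twist":0},{"dx":0,"dy":0,"dz":2.5,"twist":0},{"dx":0,"dy":0,"dz":2.5,"twist":0},{"dx":0,"dy":0,"dz":0,"twist":0}]'
python3 -m jog '[{"dx":0,"dy":0,"dz":0.8,"twist":0},{"dx":0,"dy":0,"dz":0,"twist":0}]'
```

```text
time: 57.47
position: [631.3, 198.7, 160.2]
eef_rot: [0.0, 0.61, 0.793, -0.0]
ft_force: [-3.7, -2.8, 4.3]
grip_width: 0.265
grasp_force: 80.4
time: 57.63
position: [631.3, 198.6, 159.8]
eef_rot: [0.0, 0.61, 0.793, -0.0]
ft_force: [-4.6, -3.9, 6.1]
grip_width: 0.267
grasp_force: 80.7
```

```bash
python3 -m jog '[{"dx":-0.6,"dy":-1,"dz":0.3,"twist":0},{"dx":0,"dy":0,"dz":0,"twist":0},{"dx":0,"dy":0,"dz":0,"twist":0}]'
python3 -m jog '[{"dx":0,"dy":0,"dz":0,"twist":7},{"dx":0,"dy":0,"dz":0,"twist":7},{"dx":0,"dy":0,"dz":0,"twist":7},{"dx":0,"dy":0,"dz":0,"twist":7},{"dx":0,"dy":0,"dz":0,"twist":7}]'
python3 -m jog '[{"dx":0,"dy":0,"dz":0,"twist":7},{"dx":0,"dy":0,"dz":0,"twist":7},{"dx":0,"dy":0,"dz":0,"twist":7},{"dx":0,"dy":0,"dz":0,"twist":4},{"dx":0,"dy":0,"dz":0,"twist":0}]'
python3 -c "
from h import *
print(yaw(arm.get_state()),arm.get_state()['wrist_torque'],arm.get_state()['qpos'].round(2))"
```

```text
time: 57.88
position: [631.2, 198.6, 159.8]
eef_rot: [0.0, 0.61, 0.793, 0.001]
ft_force: [-0.8, -1.5, 6.0]
grip_width: 0.266
grasp_force: 80.3
time: 58.3
position: [631.3, 198.5, 159.9]
eef_rot: [0.0, 0.822, 0.57, 0.001]
ft_force: [-1.8, -2.0, 6.0]
grip_width: 0.27
grasp_force: 80.4
time: 58.72
position: [631.3, 198.6, 159.9]
eef_rot: [0.0, 0.925, 0.379, 0.001]
ft_force: [-0.9, -1.7, 5.6]
grip_width: 0.271
grasp_force: 80.3
44.602443546090235 [-0.29291338  0.33485773 -0.05929915] [ 0.1   0.6  -0.7   1.34  0.38  1.34 -1.39]
```

```bash
python3 -m jog '[{"dx":0,"dy":0,"dz":-2,"twist":0},{"dx":0,"dy":0,"dz":-2,"twist":0},{"dx":0,"dy":0,"dz":-2,"twist":0},{"dx":0,"dy":0,"dz":0,"twist":0},{"dx":0,"dy":0,"dz":0,"twist":0}]'
python3 -m jog '[{"dx":0,"dy":0,"dz":-1.5,"twist":0},{"dx":0,"dy":0,"dz":0,"twist":0},{"dx":0,"dy":0,"dz":0,"twist":0}]'
```

```text
time: 59.13
position: [631.1, 198.5, 165.1]
eef_rot: [-0.0, 0.924, 0.382, 0.001]
ft_force: [1.8, 1.4, 2.7]
grip_width: 0.264
grasp_force: 81.3
time: 59.38
position: [631.0, 198.4, 165.3]
eef_rot: [-0.0, 0.924, 0.382, 0.0]
ft_force: [6.1, 3.6, -3.6]
grip_width: 0.271
grasp_force: 80.2
```

```bash
python3 -m jog '[{"dx":0,"dy":0,"dz":0,"twist":0},{"dx":0,"dy":0,"dz":0,"twist":0},{"dx":0,"dy":0,"dz":0,"twist":0},{"dx":0,"dy":0,"dz":0,"twist":0},{"dx":0,"dy":0,"dz":0,"twist":0}]' 0.2
python3 -m jog '[{"dx":0,"dy":0,"dz":-15,"twist":0},{"dx":0,"dy":0,"dz":-30,"twist":0},{"dx":0,"dy":0,"dz":-35,"twist":0},{"dx":0,"dy":0,"dz":-35,"twist":0},{"dx":-10,"dy":-20,"dz":-30,"twist":0}]' >/dev/null
for i in 1 2; do python3 -m jog '[{"dx":-15,"dy":-33,"dz":0,"twist":0},{"dx":-15,"dy":-33,"dz":0,"twist":0},{"dx":-15,"dy":-33,"dz":0,"twist":0},{"dx":-15,"dy":-33,"dz":0,"twist":0},{"dx":0,"dy":0,"dz":0,"twist":0}]'; done
python3 -c "
from h import *
tray()
s,im,d=snap('top','top2.png'); P=cloud('top',s,d); z=P[...,2]
for n,c in [('b',(631,198)),('y',(669.6,-13)),('r',(662.5,-174))]:
    m=(np.hypot(P[...,0]-c[0],P[...,1]-c[1])<40)&(z>170); print(n,z[m].max(),np.median(P[m],0))
for n,c,k in [('b',(631,198),'b'),('y',(669.6,-13),'y'),('r',(662.5,-174),'r')]: flange(c,161,None,k,'top')
snap('scene','scene2.png')
im=cv2.imread('pics/scene2.png'); cv2.imwrite('pics/s2c.png',cv2.resize(im[130:290,190:530],(800,376),interpolation=3))
"
```

```text
time: 59.8
position: [630.4, 197.9, 166.1]
eef_rot: [-0.0, 0.924, 0.382, -0.0]
ft_force: [0.6, 0.2, -0.5]
grip_width: 0.602
grasp_force: 0.0
time: 60.63
position: [466.8, 261.3, 312.5]
eef_rot: [-0.0, 0.922, 0.386, 0.0]
ft_force: [-0.4, 1.3, 0.7]
grip_width: 0.598
grasp_force: 0.0
time: 61.05
position: [331.3, 311.7, 312.2]
eef_rot: [0.0, 0.922, 0.386, 0.001]
ft_force: [-0.9, 1.2, 1.0]
grip_width: 0.603
grasp_force: 0.0
tray 503 (array([460.5, 363.4]), array([199.2, 130.2]), 1.8)
b 230.95175174625024 [633.89639369 198.42878723 219.66093556]
y 227.2591839287021 [670.45106811 -12.91456044 221.22240483]
r 231.0453069712571 [ 661.23512735 -173.27944521  209.90188016]
flange 240 [631.9 197.1] 25.0 z 160.9
[[608.4 173.3]
 [654.1 219.9]]
flange 240 [670.3 -13.4] 25.5 z 161.3
[[645.8 -36.5]
 [692.9   9.2]]
flange 260 [ 664.2 -175.8] 26.0 z 161.2
[[ 640.  -199.6]
 [ 688.3 -151.6]]
```

View pics/top2.png

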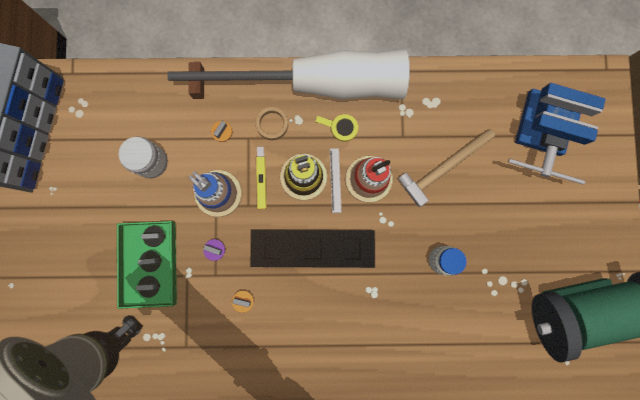

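View pics/s2c.png

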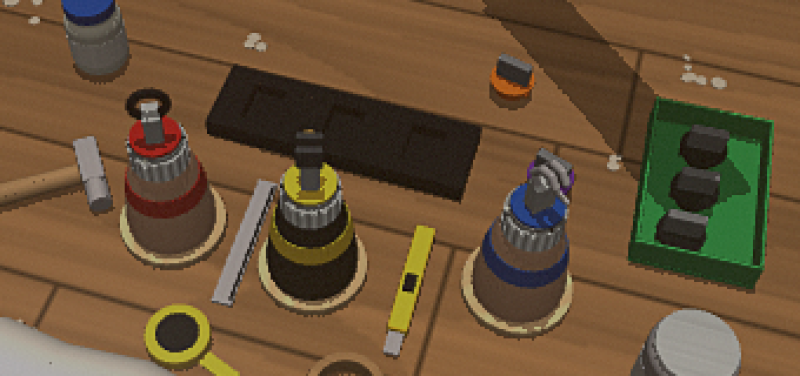

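All three devices are fitted. Their flanges sit at z = 161, the locked height. Three black dummies stand in the tray at (152,236), (149,261) and (148,287), the case is empty, and the bystanders are unmoved. Handing in.

```bash
python3 -c "
from station import arm
print(arm.hand_in())"
```

```text
the job is handed in; nothing more can be done
None
```

I put all three black dummies in the green tray, fitted the hook, steering ring and clamp locked into the forearms of their colour, and handed the job in at about 61 s; no verdict came back.

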